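Locate a drilled plate in a tacking jig

TASK

Take the copper-coloured drilled plate out of the blue rack and lay it flat on the tacking jig, its long edge pushed fully home against both brass dowels and its end fully home against the red end stop, and let go of it. The yellow sloped rest is there for leaning the plate on while you change your grip; do not let the plate topple over or slam down from a tilt, and leave everything else where it is.

Things in the scene. Friction and masses are not known exactly. Their poses are not given: they have to be found in the camera images.
- plate_c (a point): Centre of the loose copper-coloured steel plate, 130 x 60 x 10 mm, about 0.57 kg, four dark hole marks near its corners; the same either way round and either face up. Axes: x through the thickness, y along the length, z across the width. It starts on a long edge, z up, in one of the rack's slots: upper edge 30 mm above this point.
- plate: The same plate; origin in the middle of the long edge that it stands on at first, same axes.
- rack: Blue fixed rack; origin under its centre. Base 170 (x) x 130 (y) x 10 mm high; two slots along y at x = -40 and +40 mm, each held by pairs of posts (26 mm high above the base, 22 mm long, centred at y = -42 and +42 mm, 13 mm clear between them). The middle of each slot is open for fingers.
- strip_c (a point): Centre of the plain bright aluminium strip, 110 x 45 x 6 mm, that stands in the other slot of the rack; stays there.
- rest_seat (a point): Where the plate's centre comes, 65 mm above the table, when it lies on the yellow rest's 45 degree slope with a long edge on the lips. Frame: z vertical, y level along the plate's length, the slope rises towards +x; its upward normal is (-0.707, 0, 0.707).
- rest: The fixed yellow rest; origin under its centre, base 120 x 120 x 8 mm, same axes as rest_seat. Two sloping ribs 14 mm wide at y = -46 and +46 mm carry the plate, each with a lip at the foot 16 mm proud of the slope. Between the ribs and lips it is open (78 mm) for fingers; the plate's upper edge overhangs the ribs by 4 mm. No stops in y.
- jig_home (a point): Where the plate's centre is when it is home on the jig, 5 mm above the jig's bed, over its middle. z up. At home a long edge bears on the two dowels (x = +30 mm) and an end bears on the end stop (y = +65 mm). The -x and -y sides are open.
- jig: The fixed jig; origin under its centre, axes as jig_home. Aluminium bed 170 (x) x 210 (y) x 12 mm high. Two brass dowels, 14 mm diameter, 22 mm high above the bed, at x = 37, y = -42 and +42 mm. Red end stop, 44 mm wide in x and 22 mm high above the bed, its face at y = +65 mm.
- hammer: Hammer lying on the table, bystander.
- can: Spray can, 60 mm diameter, 150 mm tall, bystander; origin under its centre.
- channel: Steel channel offcut, 120 x 50 x 36 mm, bystander; origin under its centre.
- tube: Dark square tube offcut, 100 x 40 x 40 mm, bystander; origin under its centre.
- pliers: Pliers with red handles, 150 mm long, bystander, lying on the table.
- brush: Brush lying on the table, bystander.
Things that resemble listed ones, but are neither listed nor needed, are in the scene too. Of the things shaped like the plate, the copper one is meant.

How it is judged:
By the outcome, as a careful person would: the job done as asked, in the order asked, and still so for the second after the job is handed in, with the robot touching nothing.
It also fails if it takes over 72 s, if anything falls off the work surface, if the arm or the gripper's body presses on something with over 40 N, if the wrist force passes 120 N, or if a joint passes its speed limit or range.

ROBOT

A 6-joint arm with a two-finger parallel gripper is mounted at the origin on the work surface. World frame = base frame: x ahead of the robot, y to its left, z up, the work surface at z = 0. Lengths are in m, angles in rad, forces in N, time in s.
With the tool pointing down it reaches from about 0.4 to 0.925 m from the base axis. Payload 12.5 kg.
Tool frame: the origin (TCP) lies at the very end of the fingers, on their centre line; the grasp point (between the pads) lies bot.grip_depth behind it (bot.grip_depth is the distance from the TCP to the grasp point, in m); z points along the fingers, y is the direction in which the jaws open and shut (so a half turn about z gives the same grasp; the last joint's range is limited). The gripper opens to 95 mm and grips with 3 to 60 N. Pads are 20 mm wide; open, the fingers measure 119 mm over their backs; the gripper's body (75 mm by 180 mm) begins 59 mm behind the grasp point.
Start: joints at [-1.372, 0.491, 1.559, -0, 1.092, -0.106], TCP at [0.188, -0.596, 0.215] pointing down, gripper open.
Joint ranges: [-3.1, 3.1], [-0.84, 2.19], [0.05, 2.79], [-1.13, 4.28], [0.06, 2.93], [-2.69, 2.69]. Speed limits (rad/s): [2.22, 2.22, 2.79, 3.14, 3.14, 3.14].

INTERFACE

Orientations are given as [roll, pitch, yaw] about the fixed x, y, z axes, in that order (R = Rz(yaw) Ry(pitch) Rx(roll)).
In Python, from plant import bot gives the robot as it stands.
- The arm moves only by the tool move_arm, never from a script. Its argument "rows" is a list of rows, each an object of numbers: "gripper": the opening, from 0 (shut) to 1 (fully open); "tx", "ty", "tz": the shift along the world's x, y, z in m; "wx", "wy", "wz": the turn, a rotation vector about the world's x, y, z in degrees. In form: [{"gripper": .., "tx": .., "ty": .., "tz": .., "wx": .., "wy": .., "wz": ..}, ...]. A call has 1 to 10 rows; each row is the pose to reach, as a shift and turn from the pose commanded when the call began; what a row does not reach only later rows make up. A row lasts 1/10 s, in which the tool goes at most 50 mm and 8.59 degrees, less where a joint would pass 70% of its speed; a pose out of reach is approached as far as the arm can. A call with a gripper value outside its range is refused whole. The fingers move at their own pace and stop on an object; "force" is the grip in N (left out, the last holds). Time passes only in rows, so rows that repeat a pose let the fingers close. It gives the time, the measured TCP pose, the force and the opening at its end, in the units of the state.
- bot.get_obs(): the state, without advancing time (a new reading comes with each control period).
- bot.read_camera(name): name is "scene" or "top" or "wrist"; returns the picture (480x640x3 uint8, blue, green, red); there is no depth.
- bot.calibration(name): a dict with "mtx" (3x3 intrinsics, pixels), "origin" and "rotation" of the camera in the world. Camera axes: x right, y down, z forward; pixel columns grow to the right and rows downward; lengths in m; the calibration is good to about 2 mm. A picture is of the moment at which its call begins: read the wrist's pose just before it. calibration takes no time and is no camera call; for the wrist camera it gives the pose at the moment of the call.
- bot.finish_job(): hands the job in, once; it reports no verdict.
The state is a dict: "time": time; "joints": joint angles; "joint_velocities": joint speeds; "joint_torque": joint torques, N m; "ee_pos": TCP position; "orientation": TCP orientation; "force": force on the tool from outside, world axes, zero at the start; "torque": the same for the moment, N m; "opening": finger opening in m.
Only numpy, scipy, OpenCV 4.12 (cv2) and the standard library are available. Lean on these libraries where they do the work, as an engineer would, in place of code of your own. Each camera call takes 0.05 s, during which the arm holds its last target. There are 200 camera calls.

## Working session

There is one attempt and no reset: what is moved stays moved. The work goes in short steps, Python scripts to look and compute and a tool call to move; the robot and the scene stay as the last step left them, time stands still between calls to the robot, and variables do not carry over. Pictures are saved under pics/ and viewed, about 8 in all and at most 12, crops included, and the job is handed in when it is done.

Besides the shell and the picture viewer there is one more tool, called by a JSON object that holds its "op" and its "data", one argument or row to a line. move_arm: Moves the arm, as the interface text tells. Its arguments: {"type":"object","properties":{"rows":{"type":"array"},"force":{"type":"number"}},"required":["rows"]}

```bash
ls; mkdir -p pics; python3 - <<'E'
from plant import bot
import cv2
print(bot.grip_depth,bot.get_obs())
for n in ("top","scene"):
    im=bot.read_camera(n); cv2.imwrite(f"pics/{n}0.png",im); c=bot.calibration(n); print(n,c)
E
```

```text
pics
0.0188 {'time': 0.0, 'joints': array([-1.37159926e+00,  4.91525368e-01,  1.55946423e+00, -3.56911612e-07,
        1.09169504e+00, -1.05573284e-01]), 'joint_velocities': array([-0.00058039,  0.00041544,  0.00148776,  0.00099074,  0.00017278,
       -0.00193399]), 'joint_torque': array([ 2.40628091e-03, -6.12644219e+01, -2.58186275e+01,  6.93086162e-02,
        4.81946196e-02, -1.34072525e-04]), 'ee_pos': array([ 0.18753397, -0.59593855,  0.2140779 ]), 'orientation': array([-3.14050671e+00, -1.14756025e-04,  3.04770453e-01]), 'force': array([ 0.00984317, -0.00531347,  0.35767712]), 'torque': array([-0.00978473, -0.01884978, -0.00932417]), 'opening': 0.09484508008449195}
top {'mtx': array([[442.78863563,   0.        , 314.20917594],
       [  0.        , 442.78863563, 233.71656016],
       [  0.        ,   0.        ,   1.        ]]), 'origin': array([0.37191859, 0.00461577, 1.15524604]), 'rotation': array([-2.96905545,  0.00829423, -1.58010395])}
scene {'mtx': array([[595.47857186,   0.        , 325.252589  ],
       [  0.        , 595.47857186, 240.28415151],
       [  0.        ,   0.        ,   1.        ]]), 'origin': array([1.64609213, 0.8944718 , 1.10740009]), 'rotation': array([-2.21119131,  0.01513172,  2.2505332 ])}
```

View pics/top0.png

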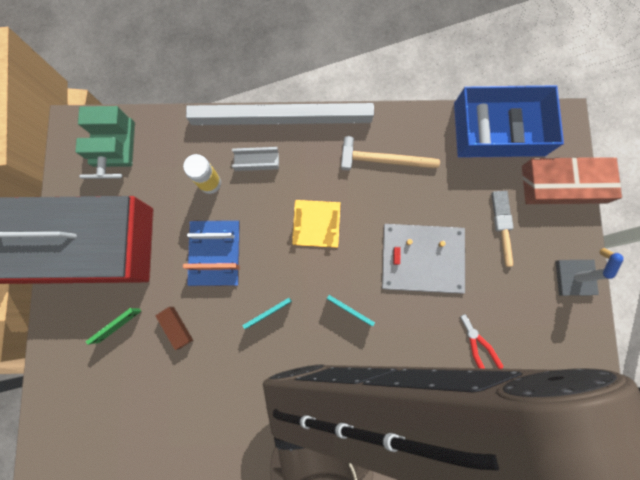

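View pics/scene0.png

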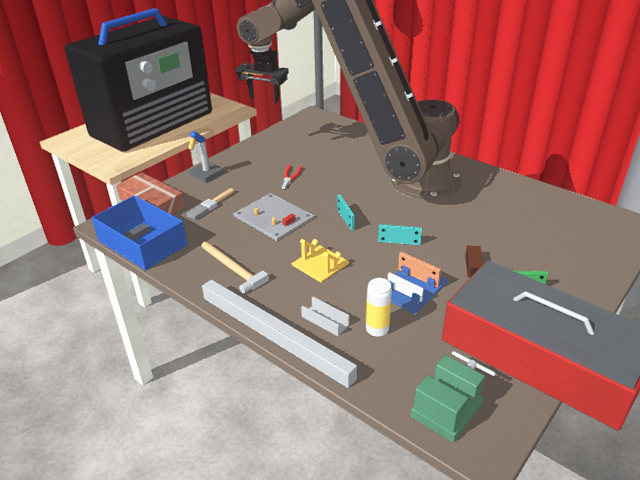

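Two views show the scene. In the top image the copper plate is in the rack at (211,266), with the bright strip at (211,235). Possible mix-ups:
- teal plates at (267,313) and (350,310)
- green plate at (113,325)
- brown block at (174,328)
- strip at (211,235)

The copper one in the blue rack is the choice. The rest is at (317,224) and the jig at (425,259). Next is an enlarged crop to measure from.

```bash
python3 - <<'E'
import cv2,numpy as np
t=cv2.imread("pics/top0.png"); s=cv2.imread("pics/scene0.png")
def cr(im,x,y,w,h,f): return cv2.resize(im[y:y+h,x:x+w],None,fx=f,fy=f,interpolation=cv2.INTER_CUBIC)
a=cr(t,180,215,66,75,4);b=cr(t,285,195,66,75,4);c=cr(t,380,220,66,75,4)
d=cr(t,405,220,66,75,4)
top=np.hstack([a,b,c])
# origin of each crop stated: a(180,215) b(285,195) c(380,220), x4 ; second row: jig right half (405,220), scene rack (375,240)
e=cr(s,370,235,132,75,4)
cv2.imwrite("pics/crop1.png",np.vstack([top,np.hstack([d,e])]))
E
```

```text
(no output)
```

View pics/crop1.png

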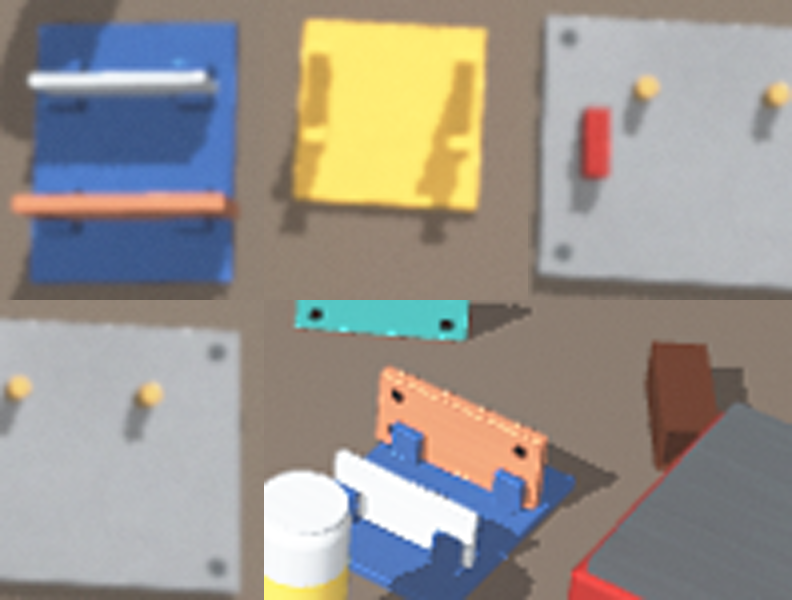

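Copper plate confirmed in the near slot of the rack, in both the top and the scene crop. Rest and jig corners are readable. Which way the rest's slope rises still needs the wrist view.

```bash
cat > h.py <<'E'
import numpy as np,cv2
from scipy.spatial.transform import Rotation as R
from plant import bot
def ray(n,px,z,cal=None):
    c=cal or bot.calibration(n); M=R.from_euler('xyz',c['rotation']).as_matrix()
    d=M@np.linalg.solve(c['mtx'],[px[0],px[1],1]); o=np.array(c['origin']); return o+d*(z-o[2])/d[2]
def proj(n,P,cal=None):
    c=cal or bot.calibration(n); M=R.from_euler('xyz',c['rotation']).as_matrix()
    p=c['mtx']@(M.T@(np.array(P)-c['origin'])); return p[:2]/p[2]
E
python3 - <<'E'
from h import *
np.set_printoptions(precision=4,suppress=True)
def go(name,x0,y0,pts,z):
    P=np.array([ray("top",(x0+(u+.5)/4-.5,y0+(v+.5)/4-.5),z)[:2] for u,v in pts]); print(name,P.tolist() if 0 else P.round(4).tolist(),"c",P.mean(0),"sides",np.linalg.norm(np.roll(P,-1,0)-P,axis=1), "angs",np.degrees(np.arctan2(*(np.roll(P,-1,0)-P).T[::-1])))
go("rack",180,215,[(38,24),(237,24),(232,283),(30,281)],.01)
go("plate",180,215,[(12,204),(224,203)],.07)
go("strip",180,215,[(29,80),(207,77)],.055)
go("rest",285-66,195,[(303,19),(486,28),(476,211),(294,200)],.008)
go("jig",380,220,[(18,14),(340,28),(337,292),(10,273)],.012)
go("dow",380,220,[(120,87),(249.5,94.5)],.034)
go("stop",380,220,[(57,108),(83,108),(80,180),(55,178)],.034)
E
```

```text
rack [[0.6103, 0.3428], [0.6088, 0.211], [0.4386, 0.2109], [0.4412, 0.3413]] c [0.5247 0.2765] sides [0.1318 0.1703 0.1305 0.1692] angs [ -90.6307 -179.9429   88.8765    0.4999]
plate [[0.4848, 0.3367], [0.4841, 0.206]] c [0.4845 0.2713] sides [0.1307 0.1307] angs [-90.3109  89.6891]
strip [[0.5649, 0.3338], [0.5656, 0.2212]] c [0.5652 0.2775] sides [0.1126 0.1126] angs [-89.6369  90.3631]
rest [[0.6655, 0.0643], [0.6579, -0.0575], [0.535, -0.0486], [0.5435, 0.0704]] c [0.6005 0.0071] sides [0.1221 0.1232 0.1193 0.1221] angs [-93.549  175.8515  85.9038  -2.8613]
jig [[0.5975, -0.1718], [0.5859, -0.3821], [0.4144, -0.3686], [0.4285, -0.1605]] c [ 0.5066 -0.2708] sides [0.2107 0.172  0.2086 0.1694] angs [-93.1716 175.5027  86.1284  -3.8151]
dow [[0.5449, -0.2318], [0.5392, -0.3141]] c [ 0.542 -0.273] sides [0.0825 0.0825] angs [-93.975  86.025]
stop [[0.5318, -0.191], [0.5316, -0.2076], [0.4855, -0.2037], [0.487, -0.188]] c [ 0.509  -0.1976] sides [0.0166 0.0462 0.0158 0.0449] angs [-90.6019 175.203   84.8116  -3.9153]
```

{"op": "move_arm", "data": {
  "rows": [
    {"gripper": 1,"tx": 0.05,"ty": 0.0,"tz": 0,"wz": 7},
    {"gripper": 1,"tx": 0.1,"ty": 0.0,"wz": 14},
    {"gripper": 1,"tx": 0.14,"ty": 0.03,"wz": 21},
    {"gripper": 1,"tx": 0.18,"ty": 0.06,"wz": 28},
    {"gripper": 1,"tx": 0.22,"ty": 0.09,"wz": 35},
    {"gripper": 1,"tx": 0.25,"ty": 0.13,"wz": 42},
    {"gripper": 1,"tx": 0.28,"ty": 0.17,"wz": 49},
    {"gripper": 1,"tx": 0.3,"ty": 0.215,"wz": 56},
    {"gripper": 1,"tx": 0.31,"ty": 0.26,"wz": 63},
    {"gripper": 1,"tx": 0.32,"ty": 0.305,"wz": 70}
  ]
}}

```text
invalid input
```

{"op": "move_arm", "data": {
  "rows": [
    {"gripper": 1,"tx": 0.0,"ty": 0.05,"wz": 2.5},
    {"gripper": 1,"tx": 0,"ty": 0.1,"wz": 2.5},
    {"gripper": 1,"tx": 0,"ty": 0.15,"wz": 2.5},
    {"gripper": 1,"tx": 0,"ty": 0.2,"wz": 2.5},
    {"gripper": 1,"tx": 0,"ty": 0.25,"wz": 2.5},
    {"gripper": 1,"tx": 0,"ty": 0.29,"wz": 2.5},
    {"gripper": 1,"tx": 0,"ty": 0.29,"wz": 2.5}
  ]
}}

```text
invalid input
```

```bash
python3 - <<'E'
from h import *
import json
o=bot.get_obs(); print(o['time'],o['ee_pos'],np.degrees(o['orientation']),o['joints'])
w=bot.calibration("wrist"); im=bot.read_camera("wrist"); cv2.imwrite("pics/w1.png",im)
json.dump({k:np.array(v).tolist() for k,v in w.items()},open("w1.json","w")); print(w['origin'],w['rotation'])
s=cv2.imread("pics/scene0.png")[225:295,280:360]
cv2.imwrite("pics/m2.png",np.hstack([im[:, 20:],cv2.copyMakeBorder(cv2.resize(s,(180,158),interpolation=cv2.INTER_CUBIC),0,322,0,0,0)]))
print("can top",ray("top",(198,165),.15))
E
```

```text
0.1 [ 0.18753916 -0.59597901  0.2141141 ] [-1.79943426e+02 -6.73500937e-03  1.74645555e+01] [-1.37160969e+00  4.91510324e-01  1.55938623e+00  1.44133144e-05
  1.09169039e+00 -1.05634068e-01]
[ 0.25718148 -0.57432914  0.38352153] [ 2.87477572e+00  1.37397826e-03 -1.26566095e+00]
can top [0.71573054 0.28565683 0.15      ]
```

View pics/m2.png

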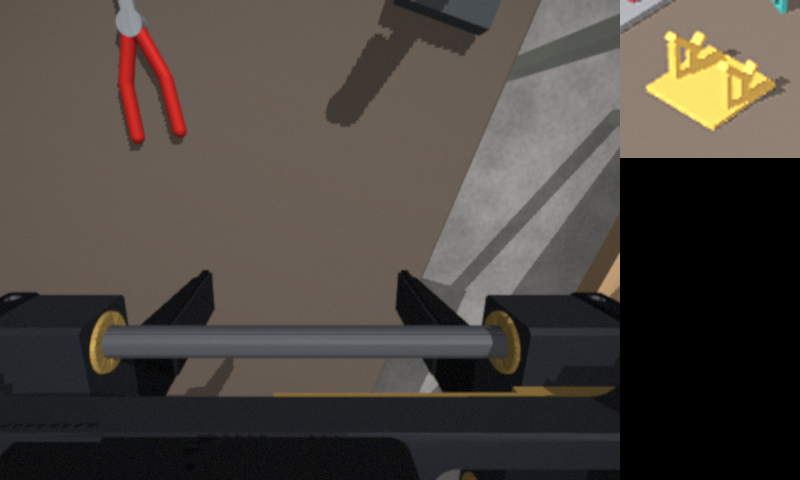

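The wrist view shows only the pliers, because neither move was accepted. The scene crop shows the rest's tall rib ends on the +x side and the lips on the robot's side, so the slope rises towards world +x. I'll resend with every key in each row.

{"op": "move_arm", "data": {
  "rows": [
    {"gripper": 1,"tx": 0.05,"ty": 0,"tz": 0,"wx": 0,"wy": 0,"wz": 7},
    {"gripper": 1,"tx": 0.1,"ty": 0,"tz": 0,"wx": 0,"wy": 0,"wz": 14},
    {"gripper": 1,"tx": 0.14,"ty": 0.03,"tz": 0,"wx": 0,"wy": 0,"wz": 21},
    {"gripper": 1,"tx": 0.18,"ty": 0.06,"tz": 0,"wx": 0,"wy": 0,"wz": 28},
    {"gripper": 1,"tx": 0.22,"ty": 0.09,"tz": 0,"wx": 0,"wy": 0,"wz": 35},
    {"gripper": 1,"tx": 0.25,"ty": 0.13,"tz": 0,"wx": 0,"wy": 0,"wz": 42},
    {"gripper": 1,"tx": 0.28,"ty": 0.17,"tz": 0,"wx": 0,"wy": 0,"wz": 49},
    {"gripper": 1,"tx": 0.3,"ty": 0.215,"tz": 0,"wx": 0,"wy": 0,"wz": 56},
    {"gripper": 1,"tx": 0.31,"ty": 0.26,"tz": 0,"wx": 0,"wy": 0,"wz": 63},
    {"gripper": 1,"tx": 0.32,"ty": 0.305,"tz": 0,"wx": 0,"wy": 0,"wz": 70}
  ],
  "force": 40
}}

```text
time: 1.15
ee_pos: [0.5079, -0.2892, 0.2143]
orientation: [-3.141, -0.0, 1.532]
force: [1.4, -0.7, 0.2]
opening: 0.0951
```

{"op": "move_arm", "data": {
  "rows": [
    {"gripper": 1,"tx": 0.02,"ty": 0.045,"tz": 0,"wx": 0,"wy": 0,"wz": 2},
    {"gripper": 1,"tx": 0.04,"ty": 0.09,"tz": 0,"wx": 0,"wy": 0,"wz": 2},
    {"gripper": 1,"tx": 0.06,"ty": 0.135,"tz": 0,"wx": 0,"wy": 0,"wz": 2},
    {"gripper": 1,"tx": 0.07,"ty": 0.18,"tz": 0,"wx": 0,"wy": 0,"wz": 2},
    {"gripper": 1,"tx": 0.07,"ty": 0.18,"tz": 0,"wx": 0,"wy": 0,"wz": 2}
  ]
}}

```text
time: 1.65
ee_pos: [0.5783, -0.1064, 0.2145]
orientation: [-3.141, -0.001, 1.566]
force: [-0.6, -0.7, 0.5]
opening: 0.0951
```

```bash
cat >> h.py <<'E'
import json
def snap(name):
    w=bot.calibration("wrist"); im=bot.read_camera("wrist"); cv2.imwrite(f"pics/{name}.png",im)
    json.dump({k:np.array(v).tolist() for k,v in w.items()},open(f"{name}.json","w")); return im
def cal(name): return {k:np.array(v) for k,v in json.load(open(f"{name}.json")).items()}
E
python3 -c "
from h import *
snap('wrest')"
```

{"op": "move_arm", "data": {
  "rows": [
    {"gripper": 1,"tx": -0.015,"ty": 0.045,"tz": 0,"wx": 0,"wy": 0,"wz": 0},
    {"gripper": 1,"tx": -0.03,"ty": 0.09,"tz": 0,"wx": 0,"wy": 0,"wz": 0},
    {"gripper": 1,"tx": -0.045,"ty": 0.135,"tz": 0,"wx": 0,"wy": 0,"wz": 0},
    {"gripper": 1,"tx": -0.06,"ty": 0.18,"tz": 0,"wx": 0,"wy": 0,"wz": 0},
    {"gripper": 1,"tx": -0.075,"ty": 0.225,"tz": 0,"wx": 0,"wy": 0,"wz": 0},
    {"gripper": 1,"tx": -0.09,"ty": 0.27,"tz": 0,"wx": 0,"wy": 0,"wz": 0},
    {"gripper": 1,"tx": -0.093,"ty": 0.28,"tz": 0,"wx": 0,"wy": 0,"wz": 0},
    {"gripper": 1,"tx": -0.093,"ty": 0.28,"tz": 0,"wx": 0,"wy": 0,"wz": 0}
  ]
}}

```text
time: 2.5
ee_pos: [0.4844, 0.1692, 0.2147]
orientation: [3.141, 0.0, 1.563]
force: [-0.3, -0.2, -0.3]
opening: 0.0949
```

```bash
python3 -c "
from h import *
b=snap('wrack'); a=cv2.imread('pics/wrest.png')
cv2.imwrite('pics/m3.png',cv2.resize(np.vstack([a[:300],b[:300]]),None,fx=1,fy=1))
print(bot.get_obs()['ee_pos'],np.degrees(bot.get_obs()['orientation']))"
```

```text
[0.48488682 0.16817871 0.2146323 ] [1.79987547e+02 1.96894395e-02 8.94967265e+01]
```

View pics/m3.png

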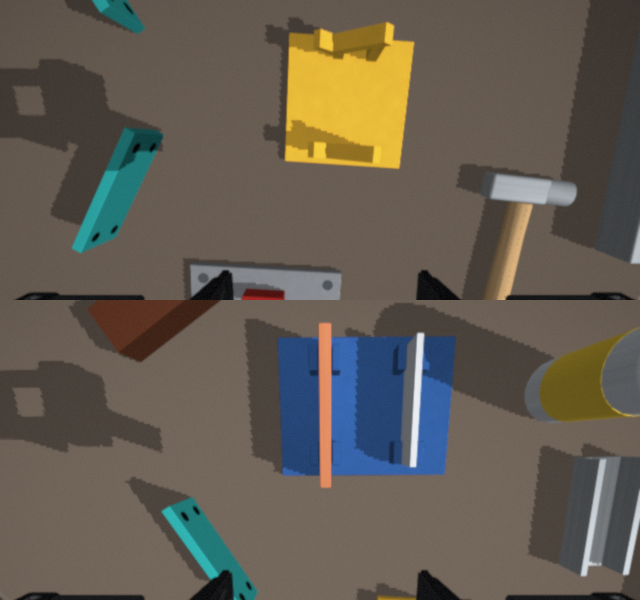

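Rest: the rib tops are at right (392,33) and (380,155), the lips at left (318,40) and (318,150), so the slope does rise to +x. The copper plate's upper edge runs (325,23) to (325,187) in the rack view.

```bash
python3 - <<'E'
from h import *
np.set_printoptions(precision=4,suppress=True)
c=cal('wrest'); P=np.array([ray(0,p,.008,c)[:2] for p in [(290,34),(413,42),(400,168),(286,160)]]); print("rest",P.tolist(),P.mean(0),np.degrees(np.arctan2(*(P[1]-P[0])[::-1])),np.degrees(np.arctan2(*(P[2]-P[3])[::-1])))
for y in (-46,46):
  for nm,(x,z) in dict(lip=(-30,51),top=(21,80)).items():
    a=np.radians(-4); o=P.mean(0)
    print(nm,y,proj(0,[o[0]+(x*np.cos(a)-y*np.sin(a))/1e3,o[1]+(x*np.sin(a)+y*np.cos(a))/1e3,z/1e3],c))
c=cal('wrack'); print("plate",[ray(0,p,.07,c) for p in [(325.5,23),(325.5,187)]])
print("rack",np.array([ray(0,p,.01,c)[:2] for p in [(278,38),(455,37),(445,174),(282,174)]]).mean(0))
E
```

```text
rest [[0.544841557216765, 0.06741387253245032], [0.6622851054028979, 0.060035336821774414], [0.6559667057321077, -0.05833645119705472], [0.5371806040289655, -0.04966988884948747]] [0.6001 0.0049] -3.5949530337548077 -4.172871834602182
lip -46 [313.198  149.9843]
top -46 [372.9834 154.7483]
lip 46 [319.4097  37.9383]
top 46 [385.1164  31.9256]
plate [array([0.4852, 0.334 , 0.07  ]), array([0.4844, 0.2051, 0.07  ])]
rack [0.5242 0.275 ]
```

{"op": "move_arm", "data": {
  "rows": [
    {"gripper": 1,"tx": 0,"ty": 0.05,"tz": -0.01,"wx": 0,"wy": 0,"wz": 0},
    {"gripper": 1,"tx": 0,"ty": 0.09,"tz": -0.03,"wx": 0,"wy": 0,"wz": 0},
    {"gripper": 1,"tx": 0,"ty": 0.102,"tz": -0.07,"wx": 0,"wy": 0,"wz": 0},
    {"gripper": 1,"tx": 0,"ty": 0.102,"tz": -0.11,"wx": 0,"wy": 0,"wz": 0},
    {"gripper": 1,"tx": 0,"ty": 0.102,"tz": -0.14,"wx": 0,"wy": 0,"wz": 0},
    {"gripper": 1,"tx": 0,"ty": 0.102,"tz": -0.165,"wx": 0,"wy": 0,"wz": 0},
    {"gripper": 1,"tx": 0,"ty": 0.102,"tz": -0.178,"wx": 0,"wy": 0,"wz": 0},
    {"gripper": 1,"tx": 0,"ty": 0.102,"tz": -0.178,"wx": 0,"wy": 0,"wz": 0}
  ]
}}

```text
time: 3.35
ee_pos: [0.4849, 0.2692, 0.0353]
orientation: [-3.139, 0.001, 1.56]
force: [0.8, 0.6, 0.5]
opening: 0.0952
```

{"op": "move_arm", "data": {
  "rows": [
    {"gripper": 0,"tx": 0,"ty": 0,"tz": 0,"wx": 0,"wy": 0,"wz": 0},
    {"gripper": 0,"tx": 0,"ty": 0,"tz": 0,"wx": 0,"wy": 0,"wz": 0},
    {"gripper": 0,"tx": 0,"ty": 0,"tz": 0,"wx": 0,"wy": 0,"wz": 0},
    {"gripper": 0,"tx": 0,"ty": 0,"tz": 0,"wx": 0,"wy": 0,"wz": 0},
    {"gripper": 0,"tx": 0,"ty": 0,"tz": 0,"wx": 0,"wy": 0,"wz": 0},
    {"gripper": 0,"tx": 0,"ty": 0,"tz": 0,"wx": 0,"wy": 0,"wz": 0},
    {"gripper": 0,"tx": 0,"ty": 0,"tz": 0,"wx": 0,"wy": 0,"wz": 0},
    {"gripper": 0,"tx": 0,"ty": 0,"tz": 0,"wx": 0,"wy": 0,"wz": 0},
    {"gripper": 0,"tx": 0,"ty": 0,"tz": 0,"wx": 0,"wy": 0,"wz": 0}
  ],
  "force": 40
}}

```text
time: 4.25
ee_pos: [0.4846, 0.2708, 0.0366]
orientation: [3.142, 0.0, 1.562]
force: [-1.0, -0.4, 0.5]
opening: 0.0284
```

{"op": "move_arm", "data": {
  "rows": [
    {"gripper": 0,"tx": 0,"ty": 0,"tz": 0,"wx": 0,"wy": 0,"wz": 0},
    {"gripper": 0,"tx": 0,"ty": 0,"tz": 0,"wx": 0,"wy": 0,"wz": 0},
    {"gripper": 0,"tx": 0,"ty": 0,"tz": 0,"wx": 0,"wy": 0,"wz": 0},
    {"gripper": 0,"tx": 0,"ty": 0,"tz": 0,"wx": 0,"wy": 0,"wz": 0},
    {"gripper": 0,"tx": 0,"ty": 0,"tz": 0,"wx": 0,"wy": 0,"wz": 0},
    {"gripper": 0,"tx": 0,"ty": 0,"tz": 0,"wx": 0,"wy": 0,"wz": 0}
  ]
}}

```text
time: 4.85
ee_pos: [0.4846, 0.2708, 0.0366]
orientation: [3.141, -0.0, 1.561]
force: [0.7, 0.4, -0.6]
opening: 0.0103
```

{"op": "move_arm", "data": {
  "rows": [
    {"gripper": 0,"tx": 0,"ty": 0,"tz": 0.015,"wx": 0,"wy": 0,"wz": 0},
    {"gripper": 0,"tx": 0,"ty": 0,"tz": 0.04,"wx": 0,"wy": 0,"wz": 0},
    {"gripper": 0,"tx": 0,"ty": 0,"tz": 0.08,"wx": 0,"wy": 0,"wz": 0},
    {"gripper": 0,"tx": 0,"ty": 0,"tz": 0.12,"wx": 0,"wy": 0,"wz": 0},
    {"gripper": 0,"tx": 0,"ty": 0,"tz": 0.16,"wx": 0,"wy": 0,"wz": 0},
    {"gripper": 0,"tx": 0,"ty": 0,"tz": 0.17,"wx": 0,"wy": 0,"wz": 0},
    {"gripper": 0,"tx": 0,"ty": 0,"tz": 0.17,"wx": 0,"wy": 0,"wz": 0}
  ]
}}

```text
time: 5.55
ee_pos: [0.4846, 0.2708, 0.207]
orientation: [3.14, -0.001, 1.561]
force: [-0.4, -0.4, -5.7]
opening: 0.0097
```

```bash
python3 - <<'E'
from h import *
np.set_printoptions(precision=4,suppress=True)
a=np.radians(-3.9); Z=R.from_euler('z',a)
u=Z.apply([.7071,0,.7071]); n=Z.apply([-.7071,0,.7071]); yy=Z.apply([0,1,0])
S=np.array([.6035,.006,.065]); T0=np.array([.4846,.2708,.2070])
rot=R.from_rotvec(yy*np.pi/4)*R.from_euler('z',-3.4,degrees=True)
print("rv",np.degrees(rot.as_rotvec()))
for h,k in ((.06,.008),(.012,.006),(0,.006),(0,0)): 
    T=S+n*h+u*(k-.0034)+yy*.0012; print(h,k,T,T-T0)
print(u,n)
E
```

```text
rv [ 1.7277 44.9732 -3.2234]
0.06 0.008 [0.5645 0.0099 0.1107] [ 0.0799 -0.2609 -0.0963]
0.012 0.006 [0.597  0.0076 0.0753] [ 0.1124 -0.2632 -0.1317]
0 0.006 [0.6054 0.0071 0.0668] [ 0.1208 -0.2637 -0.1402]
0 0 [0.6012 0.0074 0.0626] [ 0.1166 -0.2634 -0.1444]
[ 0.7055 -0.0481  0.7071] [-0.7055  0.0481  0.7071]
```

{"op": "move_arm", "data": {
  "rows": [
    {"gripper": 0,"tx": 0.015,"ty": -0.04,"tz": 0.01,"wx": 0,"wy": 0,"wz": -1},
    {"gripper": 0,"tx": 0.03,"ty": -0.08,"tz": 0.01,"wx": 0,"wy": 0,"wz": -2},
    {"gripper": 0,"tx": 0.045,"ty": -0.12,"tz": 0.01,"wx": 0,"wy": 0,"wz": -3.2},
    {"gripper": 0,"tx": 0.06,"ty": -0.16,"tz": 0.01,"wx": 0.3,"wy": 7,"wz": -3.2},
    {"gripper": 0,"tx": 0.07,"ty": -0.2,"tz": 0.01,"wx": 0.5,"wy": 14,"wz": -3.2},
    {"gripper": 0,"tx": 0.08,"ty": -0.24,"tz": 0,"wx": 0.8,"wy": 21,"wz": -3.2},
    {"gripper": 0,"tx": 0.08,"ty": -0.261,"tz": 0,"wx": 1.1,"wy": 28,"wz": -3.2},
    {"gripper": 0,"tx": 0.08,"ty": -0.261,"tz": 0,"wx": 1.4,"wy": 35,"wz": -3.2},
    {"gripper": 0,"tx": 0.08,"ty": -0.261,"tz": -0.02,"wx": 1.6,"wy": 41,"wz": -3.2},
    {"gripper": 0,"tx": 0.08,"ty": -0.261,"tz": -0.04,"wx": 1.7,"wy": 45,"wz": -3.2}
  ]
}}

```text
time: 6.55
ee_pos: [0.5643, 0.0094, 0.1624]
orientation: [-2.349, 0.001, 1.502]
force: [-0.1, -0.9, -5.3]
opening: 0.0095
```

```bash
python3 - <<'E'
from h import *
o=bot.get_obs(); print(o['time'],o['ee_pos'],R.from_euler('xyz',o['orientation']).as_matrix().round(3),o['joints'].round(2),o['force'])
E
```

```text
6.55 [0.56431679 0.0093679  0.16242985] [[ 0.069  0.7   -0.71 ]
 [ 0.998 -0.049  0.048]
 [-0.001 -0.712 -0.702]] [-0.09  0.81  1.3  -0.02  1.82 -0.02] [-0.09498401 -0.87307444 -5.29747175]
```

{"op": "move_arm", "data": {
  "rows": [
    {"gripper": 0,"tx": 0,"ty": 0,"tz": -0.03,"wx": 0,"wy": 0,"wz": 0},
    {"gripper": 0,"tx": 0,"ty": 0,"tz": -0.056,"wx": 0,"wy": 0,"wz": 0},
    {"gripper": 0,"tx": 0.016,"ty": -0.001,"tz": -0.074,"wx": 0,"wy": 0,"wz": 0},
    {"gripper": 0,"tx": 0.032,"ty": -0.002,"tz": -0.092,"wx": 0,"wy": 0,"wz": 0},
    {"gripper": 0,"tx": 0.032,"ty": -0.002,"tz": -0.092,"wx": 0,"wy": 0,"wz": 0},
    {"gripper": 0,"tx": 0.032,"ty": -0.002,"tz": -0.092,"wx": 0,"wy": 0,"wz": 0}
  ]
}}

```text
time: 7.15
ee_pos: [0.5955, 0.0078, 0.072]
orientation: [-2.352, 0.001, 1.503]
force: [-0.0, -0.7, -4.9]
opening: 0.0096
```

```bash
python3 - <<'E'
from h import *
o=bot.get_obs(); print(o['ee_pos'],o['force'])
s=bot.read_camera("scene")[215:295,270:370]; t=bot.read_camera("top")[190:260,275:360]
w=snap('wr2')
cv2.imwrite("pics/m4.png",np.hstack([cv2.resize(s,(600,480),interpolation=cv2.INTER_CUBIC),cv2.resize(w,(200,150)) .repeat(1,0) if 0 else cv2.copyMakeBorder(cv2.resize(w,(200,150)),0,330,0,0,0)]))
E
```

```text
[0.59552627 0.00783299 0.07204481] [-0.02853089 -0.66668118 -4.90006946]
```

View pics/m4.png

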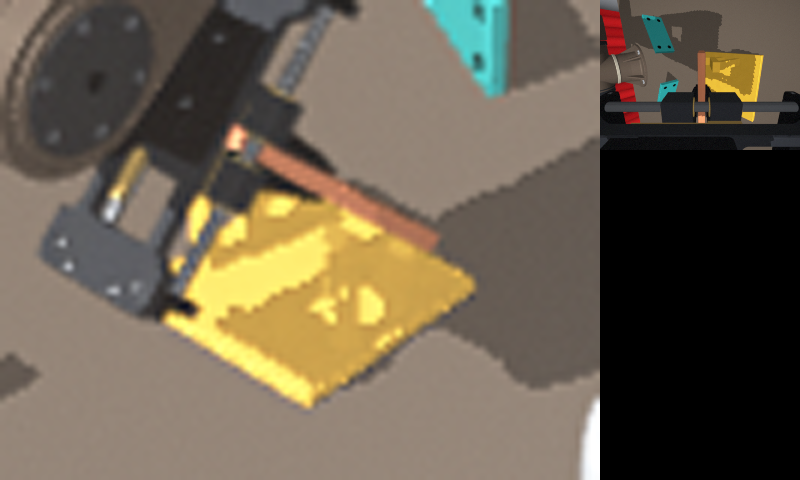

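{"op": "move_arm", "data": {
  "rows": [
    {"gripper": 0,"tx": 0.003,"ty": 0,"tz": 0.003,"wx": 0,"wy": 0,"wz": 0},
    {"gripper": 0,"tx": 0.005,"ty": 0,"tz": 0.001,"wx": 0,"wy": 0,"wz": 0},
    {"gripper": 0,"tx": 0.007,"ty": 0,"tz": -0.001,"wx": 0,"wy": 0,"wz": 0},
    {"gripper": 0,"tx": 0.008,"ty": 0,"tz": -0.002,"wx": 0,"wy": 0,"wz": 0},
    {"gripper": 0,"tx": 0.008,"ty": 0,"tz": -0.002,"wx": 0,"wy": 0,"wz": 0}
  ]
}}

```text
time: 7.8
ee_pos: [0.6046, 0.0078, 0.0724]
orientation: [-2.355, 0.001, 1.503]
force: [-0.5, -0.9, -5.2]
opening: 0.0098
```

{"op": "move_arm", "data": {
  "rows": [
    {"gripper": 0,"tx": 0.001,"ty": 0,"tz": -0.001,"wx": 0,"wy": 0,"wz": 0},
    {"gripper": 0,"tx": 0.001,"ty": 0,"tz": -0.001,"wx": 0,"wy": 0,"wz": 0},
    {"gripper": 0,"tx": 0.0015,"ty": 0,"tz": -0.0015,"wx": 0,"wy": 0,"wz": 0},
    {"gripper": 0,"tx": 0.0015,"ty": 0,"tz": -0.0015,"wx": 0,"wy": 0,"wz": 0}
  ]
}}

```text
time: 8.2
ee_pos: [0.6061, 0.0078, 0.0711]
orientation: [-2.356, 0.001, 1.503]
force: [0.0, -0.7, -5.0]
opening: 0.01
```

{"op": "move_arm", "data": {
  "rows": [
    {"gripper": 0,"tx": 0.001,"ty": 0,"tz": -0.001,"wx": 0,"wy": 0,"wz": 0},
    {"gripper": 0,"tx": 0.001,"ty": 0,"tz": -0.001,"wx": 0,"wy": 0,"wz": 0},
    {"gripper": 0,"tx": 0.0015,"ty": 0,"tz": -0.0015,"wx": 0,"wy": 0,"wz": 0},
    {"gripper": 0,"tx": 0.0015,"ty": 0,"tz": -0.0015,"wx": 0,"wy": 0,"wz": 0}
  ]
}}

```text
time: 8.6
ee_pos: [0.6066, 0.0078, 0.0708]
orientation: [-2.352, 0.001, 1.503]
force: [-8.6, -0.2, 4.9]
opening: 0.0095
```

{"op": "move_arm", "data": {
  "rows": [
    {"gripper": 0,"tx": 0.0005,"ty": 0,"tz": -0.0005,"wx": 0,"wy": 0,"wz": 0},
    {"gripper": 0,"tx": 0.0007,"ty": 0,"tz": -0.0007,"wx": 0,"wy": 0,"wz": 0},
    {"gripper": 0,"tx": 0.0007,"ty": 0,"tz": -0.0007,"wx": 0,"wy": 0,"wz": 0}
  ]
}}

```text
time: 8.9
ee_pos: [0.6066, 0.0078, 0.0708]
orientation: [-2.35, 0.001, 1.503]
force: [-13.0, -1.5, 8.7]
opening: 0.0095
```

{"op": "move_arm", "data": {
  "rows": [
    {"gripper": 0,"tx": -0.002,"ty": 0,"tz": -0.0005,"wx": 0,"wy": 0,"wz": 0},
    {"gripper": 0,"tx": -0.0035,"ty": 0,"tz": -0.002,"wx": 0,"wy": 0,"wz": 0},
    {"gripper": 0,"tx": -0.005,"ty": 0,"tz": -0.0035,"wx": 0,"wy": 0,"wz": 0},
    {"gripper": 0,"tx": -0.006,"ty": 0,"tz": -0.0045,"wx": 0,"wy": 0,"wz": 0},
    {"gripper": 0,"tx": -0.006,"ty": 0,"tz": -0.0045,"wx": 0,"wy": 0,"wz": 0}
  ]
}}

```text
time: 9.4
ee_pos: [0.6018, 0.0079, 0.0659]
orientation: [-2.354, 0.001, 1.503]
force: [-4.8, 0.9, 6.8]
opening: 0.0099
```

{"op": "move_arm", "data": {
  "rows": [
    {"gripper": 0,"tx": -0.0007,"ty": 0,"tz": -0.0007,"wx": 0,"wy": 0,"wz": 0},
    {"gripper": 0,"tx": -0.0014,"ty": 0,"tz": -0.0014,"wx": 0,"wy": 0,"wz": 0},
    {"gripper": 0,"tx": -0.0014,"ty": 0,"tz": -0.0014,"wx": 0,"wy": 0,"wz": 0}
  ]
}}

```text
time: 9.7
ee_pos: [0.6005, 0.0079, 0.0647]
orientation: [-2.355, 0.001, 1.503]
force: [-5.4, 0.8, 6.9]
opening: 0.0099
```

{"op": "move_arm", "data": {
  "rows": [
    {"gripper": 0,"tx": -0.0007,"ty": 0,"tz": -0.0007,"wx": 0,"wy": 0,"wz": 0},
    {"gripper": 0,"tx": -0.0014,"ty": 0,"tz": -0.0014,"wx": 0,"wy": 0,"wz": 0},
    {"gripper": 0,"tx": -0.0014,"ty": 0,"tz": -0.0014,"wx": 0,"wy": 0,"wz": 0}
  ]
}}

```text
time: 10.0
ee_pos: [0.5991, 0.0079, 0.0633]
orientation: [-2.355, 0.001, 1.503]
force: [-4.4, 0.3, 8.2]
opening: 0.0101
```

{"op": "move_arm", "data": {
  "rows": [
    {"gripper": 0,"tx": -0.0007,"ty": 0,"tz": -0.0007,"wx": 0,"wy": 0,"wz": 0},
    {"gripper": 0,"tx": -0.0012,"ty": 0,"tz": -0.0012,"wx": 0,"wy": 0,"wz": 0},
    {"gripper": 0,"tx": -0.0012,"ty": 0,"tz": -0.0012,"wx": 0,"wy": 0,"wz": 0}
  ]
}}

```text
time: 10.3
ee_pos: [0.5983, 0.0079, 0.0624]
orientation: [-2.356, 0.001, 1.503]
force: [-1.8, 0.4, 10.9]
opening: 0.0098
```

{"op": "move_arm", "data": {
  "rows": [
    {"gripper": 0.4,"tx": 0,"ty": 0,"tz": 0,"wx": 0,"wy": 0,"wz": 0},
    {"gripper": 0.4,"tx": 0,"ty": 0,"tz": 0,"wx": 0,"wy": 0,"wz": 0},
    {"gripper": 0.4,"tx": 0,"ty": 0,"tz": 0,"wx": 0,"wy": 0,"wz": 0},
    {"gripper": 0.4,"tx": 0,"ty": 0,"tz": 0,"wx": 0,"wy": 0,"wz": 0},
    {"gripper": 0.4,"tx": 0,"ty": 0,"tz": 0,"wx": 0,"wy": 0,"wz": 0}
  ]
}}

```text
time: 10.8
ee_pos: [0.5983, 0.0078, 0.0604]
orientation: [-2.356, 0.001, 1.503]
force: [0.2, -0.3, 0.1]
opening: 0.0376
```

{"op": "move_arm", "data": {
  "rows": [
    {"gripper": 0.4,"tx": 0.01,"ty": 0,"tz": 0.01,"wx": 0,"wy": 0,"wz": 0},
    {"gripper": 0.4,"tx": 0.03,"ty": 0,"tz": 0.03,"wx": 0,"wy": 0,"wz": 0},
    {"gripper": 0.4,"tx": 0.055,"ty": 0,"tz": 0.055,"wx": 0,"wy": 0,"wz": 0},
    {"gripper": 0.4,"tx": 0.08,"ty": 0,"tz": 0.08,"wx": 0,"wy": 0,"wz": 0},
    {"gripper": 0.4,"tx": 0.08,"ty": 0,"tz": 0.08,"wx": 0,"wy": 0,"wz": 0}
  ]
}}

```text
time: 11.3
ee_pos: [0.6809, 0.0077, 0.1432]
orientation: [-2.362, 0.001, 1.503]
force: [-0.3, 0.4, 0.2]
opening: 0.0381
```

{"op": "move_arm", "data": {
  "rows": [
    {"gripper": 0.4,"tx": 0,"ty": 0,"tz": 0.04,"wx": -0.6,"wy": -8.5,"wz": 0},
    {"gripper": 0.4,"tx": -0.01,"ty": 0,"tz": 0.08,"wx": -1.2,"wy": -17,"wz": 0},
    {"gripper": 1,"tx": -0.03,"ty": 0,"tz": 0.1,"wx": -1.7,"wy": -25.5,"wz": 0},
    {"gripper": 1,"tx": -0.06,"ty": 0,"tz": 0.1,"wx": -2.3,"wy": -34,"wz": 0},
    {"gripper": 1,"tx": -0.09,"ty": 0,"tz": 0.1,"wx": -2.9,"wy": -42.5,"wz": 0},
    {"gripper": 1,"tx": -0.12,"ty": 0.001,"tz": 0.1,"wx": -3.5,"wy": -51,"wz": 0},
    {"gripper": 1,"tx": -0.13,"ty": 0.001,"tz": 0.08,"wx": -4,"wy": -59.5,"wz": 0},
    {"gripper": 1,"tx": -0.13,"ty": 0.001,"tz": 0.06,"wx": -4.6,"wy": -68,"wz": 0},
    {"gripper": 1,"tx": -0.13,"ty": 0.001,"tz": 0.04,"wx": -5.2,"wy": -76.5,"wz": 0},
    {"gripper": 1,"tx": -0.13,"ty": 0.001,"tz": 0.03,"wx": -5.8,"wy": -85,"wz": 0}
  ]
}}

```text
time: 12.3
ee_pos: [0.5484, 0.0175, 0.1811]
orientation: [2.629, -0.032, 1.525]
force: [0.4, 0.8, -0.4]
opening: 0.0936
```

{"op": "move_arm", "data": {
  "rows": [
    {"gripper": 1,"tx": 0,"ty": 0,"tz": -0.02,"wx": -0.3,"wy": -5,"wz": 0},
    {"gripper": 1,"tx": 0,"ty": 0,"tz": -0.04,"wx": -0.3,"wy": -5,"wz": 0},
    {"gripper": 1,"tx": 0,"ty": 0,"tz": -0.05,"wx": -0.3,"wy": -5,"wz": 0},
    {"gripper": 1,"tx": 0,"ty": 0,"tz": -0.05,"wx": -0.3,"wy": -5,"wz": 0}
  ]
}}

```text
time: 12.7
ee_pos: [0.5584, 0.0384, 0.1674]
orientation: [2.558, -0.096, 1.573]
force: [0.1, 0.2, 0.4]
opening: 0.0949
```

```bash
python3 - <<'E'
from h import *
np.set_printoptions(precision=4,suppress=True)
o=bot.get_obs(); M=R.from_euler('xyz',o['orientation']).as_matrix(); print(o['time'],o['ee_pos'],M,o['joints'].round(2))
a=np.radians(-3.9); Z=R.from_euler('z',a); n=Z.apply([-.7071,0,.7071]); S=np.array([.6007,.0064,.0648])
want=np.column_stack([Z.apply([0,1,0]),Z.apply([.7071,0,.7071]),-n]); print("fix rv",np.degrees((R.from_matrix(want)*R.from_matrix(M).inv()).as_rotvec()))
for h in (.06,.03,-.0035): print(h,S+n*h-o['ee_pos'])
w=snap('w5'); s=bot.read_camera("scene")[215:295,270:370]
cv2.imwrite("pics/m5.png",np.hstack([cv2.resize(s,(400,320),interpolation=cv2.INTER_CUBIC),cv2.resize(w,(400,300)) if 0 else cv2.resize(w,(400,320))]))
E
```

```text
12.7 [0.5584 0.0384 0.1674] [[-0.0023  0.8348  0.5506]
 [ 0.9953 -0.0511  0.0817]
 [ 0.0963  0.5482 -0.8308]] [-0.12  0.34  2.17  1.19  0.16 -1.24]
fix rv [ -5.887  -11.3867  -4.5765]
0.06 [-0.     -0.0291 -0.0602]
0.03 [ 0.0212 -0.0306 -0.0814]
-0.0035 [ 0.0448 -0.0322 -0.1051]
```

View pics/m5.png

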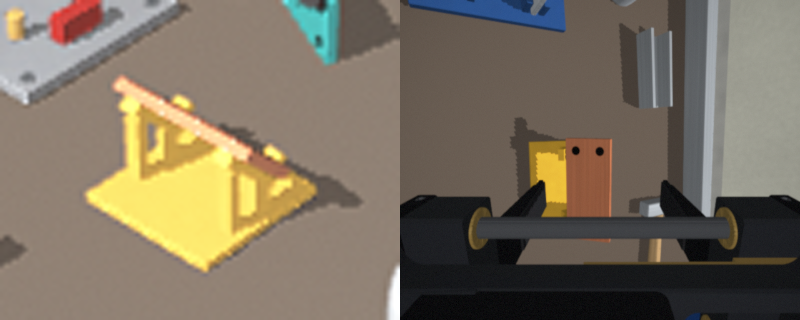

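The plate lies properly on the rest, both in the scene crop and in the wrist view at (588,190). The wrist is near its singularity (j5 = 0.16), so I'll give the tool a half turn about its own axis. The grasp and the plate are symmetric, and it lets the wrist flip.

{"op": "move_arm", "data": {
  "rows": [
    {"gripper": 1,"tx": 0,"ty": 0,"tz": 0.01,"wx": 4.7,"wy": 0.7,"wz": -7.1},
    {"gripper": 1,"tx": 0,"ty": 0,"tz": 0.02,"wx": 9.4,"wy": 1.4,"wz": -14.1},
    {"gripper": 1,"tx": 0,"ty": 0,"tz": 0.03,"wx": 14,"wy": 2.1,"wz": -21.2},
    {"gripper": 1,"tx": 0,"ty": 0,"tz": 0.03,"wx": 18.7,"wy": 2.8,"wz": -28.2},
    {"gripper": 1,"tx": 0,"ty": 0,"tz": 0.03,"wx": 23.4,"wy": 3.5,"wz": -35.3},
    {"gripper": 1,"tx": 0,"ty": 0,"tz": 0.03,"wx": 28.1,"wy": 4.2,"wz": -42.4},
    {"gripper": 1,"tx": 0,"ty": 0,"tz": 0.03,"wx": 32.8,"wy": 4.9,"wz": -49.4},
    {"gripper": 1,"tx": 0,"ty": 0,"tz": 0.03,"wx": 37.4,"wy": 5.6,"wz": -56.5},
    {"gripper": 1,"tx": 0,"ty": 0,"tz": 0.03,"wx": 42.1,"wy": 6.2,"wz": -63.5},
    {"gripper": 1,"tx": 0,"ty": 0,"tz": 0.03,"wx": 46.8,"wy": 6.9,"wz": -70.6}
  ]
}}

```text
time: 13.8
ee_pos: [0.5587, 0.0382, 0.198]
orientation: [3.119, -0.59, 0.184]
force: [0.1, 0.4, -1.0]
opening: 0.0951
```

```bash
cat > st.py <<'E'
from h import *
np.set_printoptions(precision=4,suppress=True)
a=np.radians(-3.9); Z=R.from_euler('z',a); n=Z.apply([-.7071,0,.7071]); S=np.array([.6007,.0064,.0648])
def show():
    o=bot.get_obs(); M=R.from_euler('xyz',o['orientation']); print(o['time'],o['ee_pos'],"toolz",M.as_matrix()[:,2],"tooly",M.as_matrix()[:,1],"j",o['joints'].round(2),"F",o['force'].round(1))
    return o['ee_pos'],M
want=R.from_matrix(np.column_stack([Z.apply([0,-1,0]),Z.apply([-.7071,0,-.7071]),-n]))
def fix():
    p,M=show(); print("fix rv",np.degrees((want*M.inv()).as_rotvec()))
    for h in (.10,.06,.02,-.0035): print(h,S+n*h-p)
E
python3 -c "
from st import *
fix()"
```

```text
13.8 [0.5587 0.0382 0.198 ] toolz [ 0.5506  0.0793 -0.831 ] tooly [ 0.1705 -0.9852  0.0189] j [-0.12  0.28  2.13  0.77  0.21  0.55] F [ 0.1  0.4 -1. ]
fix rv [ 60.1936  -6.6507 -82.0865]
0.1 [-0.0286 -0.027  -0.0625]
0.06 [-0.0003 -0.0289 -0.0908]
0.02 [ 0.0279 -0.0308 -0.1191]
-0.0035 [ 0.0445 -0.0319 -0.1357]
```

{"op": "move_arm", "data": {
  "rows": [
    {"gripper": 1,"tx": 0,"ty": 0,"tz": 0,"wx": 5,"wy": -0.5,"wz": -6.8},
    {"gripper": 1,"tx": 0,"ty": -0.003,"tz": 0,"wx": 10,"wy": -1.1,"wz": -13.5},
    {"gripper": 1,"tx": -0.003,"ty": -0.006,"tz": 0,"wx": 14.9,"wy": -1.6,"wz": -20.3},
    {"gripper": 1,"tx": -0.006,"ty": -0.009,"tz": -0.005,"wx": 19.9,"wy": -2.2,"wz": -27.1},
    {"gripper": 1,"tx": -0.01,"ty": -0.012,"tz": -0.01,"wx": 24.8,"wy": -2.7,"wz": -33.9},
    {"gripper": 1,"tx": -0.014,"ty": -0.015,"tz": -0.015,"wx": 29.8,"wy": -3.3,"wz": -40.6},
    {"gripper": 1,"tx": -0.018,"ty": -0.018,"tz": -0.02,"wx": 34.8,"wy": -3.8,"wz": -47.4},
    {"gripper": 1,"tx": -0.022,"ty": -0.021,"tz": -0.025,"wx": 39.8,"wy": -4.4,"wz": -54.2},
    {"gripper": 1,"tx": -0.025,"ty": -0.024,"tz": -0.03,"wx": 44.7,"wy": -4.9,"wz": -61},
    {"gripper": 1,"tx": -0.028,"ty": -0.027,"tz": -0.035,"wx": 49.7,"wy": -5.5,"wz": -67.7}
  ]
}}

```text
time: 14.8
ee_pos: [0.5306, 0.0119, 0.1628]
orientation: [-2.417, -0.263, -1.259]
force: [0.1, 0.2, 0.1]
opening: 0.0948
```

```bash
python3 -c "
from st import *
fix()"
```

```text
14.8 [0.5306 0.0119 0.1628] toolz [ 0.6904  0.018  -0.7232] tooly [-0.6599 -0.3939 -0.6398] j [-0.17  0.34  2.35  2.71  0.34 -0.12] F [0.1 0.2 0.1]
fix rv [ 15.4696  -1.6347 -21.1841]
0.1 [-0.0004 -0.0007 -0.0273]
0.06 [ 0.0278 -0.0026 -0.0556]
0.02 [ 0.056  -0.0045 -0.0839]
-0.0035 [ 0.0726 -0.0057 -0.1005]
```

{"op": "move_arm", "data": {
  "rows": [
    {"gripper": 1,"tx": 0,"ty": 0,"tz": -0.01,"wx": 5,"wy": -0.5,"wz": -6.8},
    {"gripper": 1,"tx": 0,"ty": 0,"tz": -0.02,"wx": 10,"wy": -1.1,"wz": -13.6},
    {"gripper": 1,"tx": 0,"ty": -0.001,"tz": -0.027,"wx": 15.5,"wy": -1.6,"wz": -21.2},
    {"gripper": 1,"tx": 0,"ty": -0.001,"tz": -0.027,"wx": 15.5,"wy": -1.6,"wz": -21.2},
    {"gripper": 1,"tx": 0,"ty": -0.001,"tz": -0.027,"wx": 15.5,"wy": -1.6,"wz": -21.2}
  ]
}}

```text
time: 15.3
ee_pos: [0.5313, 0.0113, 0.1362]
orientation: [-2.357, -0.005, -1.631]
force: [0.8, 0.1, 0.3]
opening: 0.0953
```

```bash
python3 -c "
from st import *
fix()"
```

```text
15.3 [0.5313 0.0113 0.1362] toolz [ 0.705  -0.0463 -0.7077] tooly [-0.7066  0.0387 -0.7065] j [-0.12  0.42  2.39  3.05  0.46  0.04] F [0.8 0.1 0.3]
fix rv [ 0.3063 -0.0666 -0.4557]
0.1 [-0.0012 -0.0001 -0.0007]
0.06 [ 0.0271 -0.0021 -0.029 ]
0.02 [ 0.0553 -0.004  -0.0573]
-0.0035 [ 0.0719 -0.0051 -0.0739]
```

{"op": "move_arm", "data": {
  "rows": [
    {"gripper": 1,"tx": 0.02,"ty": -0.001,"tz": -0.02,"wx": 0.3,"wy": -0.1,"wz": -0.4},
    {"gripper": 1,"tx": 0.04,"ty": -0.003,"tz": -0.041,"wx": 0.3,"wy": -0.1,"wz": -0.4},
    {"gripper": 1,"tx": 0.055,"ty": -0.004,"tz": -0.057,"wx": 0.3,"wy": -0.1,"wz": -0.4},
    {"gripper": 1,"tx": 0.065,"ty": -0.005,"tz": -0.067,"wx": 0.3,"wy": -0.1,"wz": -0.4},
    {"gripper": 1,"tx": 0.072,"ty": -0.005,"tz": -0.074,"wx": 0.3,"wy": -0.1,"wz": -0.4},
    {"gripper": 1,"tx": 0.072,"ty": -0.005,"tz": -0.074,"wx": 0.3,"wy": -0.1,"wz": -0.4},
    {"gripper": 1,"tx": 0.072,"ty": -0.005,"tz": -0.074,"wx": 0.3,"wy": -0.1,"wz": -0.4}
  ]
}}

```text
time: 16.0
ee_pos: [0.603, 0.0056, 0.0626]
orientation: [-2.355, 0.0, -1.642]
force: [-0.0, -0.3, -0.1]
opening: 0.095
```

```bash
python3 -c "
from st import *
fix()"
```

```text
16.0 [0.603  0.0056 0.0626] toolz [ 0.7061 -0.05   -0.7064] tooly [-0.7046  0.05   -0.7079] j [-0.11  0.65  2.26  3.08  0.56  0.02] F [-0.  -0.3 -0.1]
fix rv [-0.0016  0.0615  0.1573]
0.1 [-0.0729  0.0056  0.0729]
0.06 [-0.0447  0.0036  0.0446]
0.02 [-0.0164  0.0017  0.0164]
-0.0035 [ 0.0001  0.0006 -0.0003]
```

{"op": "move_arm", "data": {
  "rows": [
    {"gripper": 0,"tx": 0,"ty": 0,"tz": 0,"wx": 0,"wy": 0,"wz": 0},
    {"gripper": 0,"tx": 0,"ty": 0,"tz": 0,"wx": 0,"wy": 0,"wz": 0},
    {"gripper": 0,"tx": 0,"ty": 0,"tz": 0,"wx": 0,"wy": 0,"wz": 0},
    {"gripper": 0,"tx": 0,"ty": 0,"tz": 0,"wx": 0,"wy": 0,"wz": 0},
    {"gripper": 0,"tx": 0,"ty": 0,"tz": 0,"wx": 0,"wy": 0,"wz": 0},
    {"gripper": 0,"tx": 0,"ty": 0,"tz": 0,"wx": 0,"wy": 0,"wz": 0},
    {"gripper": 0,"tx": 0,"ty": 0,"tz": 0,"wx": 0,"wy": 0,"wz": 0},
    {"gripper": 0,"tx": 0,"ty": 0,"tz": 0,"wx": 0,"wy": 0,"wz": 0}
  ],
  "force": 45
}}

```text
time: 16.8
ee_pos: [0.6032, 0.0055, 0.0621]
orientation: [-2.355, 0.0, -1.642]
force: [-2.4, 0.6, 1.0]
opening: 0.0594
```

{"op": "move_arm", "data": {
  "rows": [
    {"gripper": 0,"tx": -0.004,"ty": 0,"tz": 0.004,"wx": 0,"wy": 0,"wz": 0},
    {"gripper": 0,"tx": -0.01,"ty": 0.001,"tz": 0.01,"wx": 0,"wy": 0,"wz": 0},
    {"gripper": 0,"tx": -0.025,"ty": 0.002,"tz": 0.025,"wx": 0,"wy": 0,"wz": 0},
    {"gripper": 0,"tx": -0.045,"ty": 0.003,"tz": 0.045,"wx": 0,"wy": 0,"wz": 0},
    {"gripper": 0,"tx": -0.07,"ty": 0.005,"tz": 0.075,"wx": 0,"wy": 0,"wz": 0},
    {"gripper": 0,"tx": -0.07,"ty": 0.005,"tz": 0.11,"wx": 0,"wy": 0,"wz": 0},
    {"gripper": 0,"tx": -0.05,"ty": 0.025,"tz": 0.135,"wx": 0,"wy": 0,"wz": 0},
    {"gripper": 0,"tx": -0.05,"ty": 0.025,"tz": 0.135,"wx": 0,"wy": 0,"wz": 0}
  ]
}}

```text
time: 17.6
ee_pos: [0.555, 0.0317, 0.2015]
orientation: [-2.348, 0.001, -1.641]
force: [-0.5, -0.1, -4.3]
opening: 0.0595
```

```bash
python3 -c "
from st import *
p,M=show()
f=R.from_euler('xyz',[np.pi,0,np.radians(-93.9)]); print(bot.get_obs()['opening'],np.degrees((f*M.inv()).as_rotvec()))
snap('w6'); cv2.imwrite('pics/s6.png',bot.read_camera('scene'))"
```

```text
17.6 [0.555  0.0317 0.2015] toolz [ 0.711  -0.0496 -0.7014] tooly [-0.6996  0.0501 -0.7127] j [-0.06  0.29  2.27  3.18  0.21 -0.03] F [-0.5 -0.1 -4.3]
0.05954153949040346 [ 3.1007 45.3518  0.1569]
```

```bash
python3 -c "
from st import *
p,M=show()
z=np.array([.5506,.0793,-.831]);y=np.array([.1705,-.9852,.0189]);A=R.from_matrix(np.column_stack([np.cross(y,z),y,z]))
D=R.from_euler('xyz',[np.pi,0,np.radians(86.1)])
print(np.degrees((A*M.inv()).as_rotvec()),np.degrees((D*A.inv()).as_rotvec()))"
```

```text
17.7 [0.5524 0.031  0.1974] toolz [ 0.7059 -0.0498 -0.7065] tooly [-0.7047  0.0499 -0.7077] j [-0.06  0.29  2.27  3.18  0.21 -0.03] F [-0.9 -0.  -5.2]
[-60.2436   6.7578  82.1917] [-26.2175  25.1641  73.6027]
```

{"op": "move_arm", "data": {
  "rows": [
    {"gripper": 0,"tx": 0,"ty": 0,"tz": 0,"wx": -5,"wy": 0.6,"wz": 6.8},
    {"gripper": 0,"tx": 0,"ty": 0,"tz": 0,"wx": -10,"wy": 1.1,"wz": 13.7},
    {"gripper": 0,"tx": 0,"ty": 0,"tz": 0,"wx": -15,"wy": 1.7,"wz": 20.5},
    {"gripper": 0,"tx": 0,"ty": 0,"tz": 0,"wx": -20,"wy": 2.2,"wz": 27.3},
    {"gripper": 0,"tx": 0,"ty": 0.001,"tz": 0,"wx": -25,"wy": 2.8,"wz": 34.1},
    {"gripper": 0,"tx": 0,"ty": 0.002,"tz": 0,"wx": -30,"wy": 3.4,"wz": 41},
    {"gripper": 0,"tx": 0.001,"ty": 0.003,"tz": 0,"wx": -35,"wy": 3.9,"wz": 47.8},
    {"gripper": 0,"tx": 0.002,"ty": 0.004,"tz": 0,"wx": -40,"wy": 4.5,"wz": 54.6},
    {"gripper": 0,"tx": 0.003,"ty": 0.005,"tz": 0,"wx": -45,"wy": 5,"wz": 61.4},
    {"gripper": 0,"tx": 0.004,"ty": 0.006,"tz": 0,"wx": -50,"wy": 5.6,"wz": 68.3}
  ]
}}

```text
time: 18.7
ee_pos: [0.5556, 0.0364, 0.195]
orientation: [-2.943, -0.604, -0.19]
force: [0.5, -0.1, -5.5]
opening: 0.0597
```

```bash
cat >> st.py <<'E'
D=R.from_euler('xyz',[np.pi,0,np.radians(86.1)])
def fd():
    p,M=show(); print("to down",np.degrees((D*M.inv()).as_rotvec()),"open",bot.get_obs()['opening'])
E
python3 -c "
from st import *
fd()"
```

```text
18.7 [0.5556 0.0364 0.195 ] toolz [ 0.5841  0.0888 -0.8068] tooly [-0.0749 -0.9839 -0.1625] j [-0.14  0.28  2.17  1.17  0.18  0.46] F [ 0.5 -0.1 -5.5]
to down [-33.2587  22.9858  89.9903] open 0.05967201377976047
```

{"op": "move_arm", "data": {
  "rows": [
    {"gripper": 0,"tx": 0,"ty": 0,"tz": 0,"wx": -2.8,"wy": 1.9,"wz": 7.5},
    {"gripper": 0,"tx": 0,"ty": 0,"tz": 0,"wx": -5.5,"wy": 3.8,"wz": 15},
    {"gripper": 0,"tx": 0,"ty": 0,"tz": 0,"wx": -8.3,"wy": 5.7,"wz": 22.5},
    {"gripper": 0,"tx": 0,"ty": 0,"tz": 0,"wx": -11.1,"wy": 7.7,"wz": 30},
    {"gripper": 0,"tx": 0,"ty": 0,"tz": 0,"wx": -13.9,"wy": 9.6,"wz": 37.5},
    {"gripper": 0,"tx": 0,"ty": 0,"tz": 0,"wx": -16.6,"wy": 11.5,"wz": 45},
    {"gripper": 0,"tx": 0,"ty": -0.01,"tz": 0.005,"wx": -19.4,"wy": 13.4,"wz": 52.5},
    {"gripper": 0,"tx": 0,"ty": -0.02,"tz": 0.01,"wx": -22.2,"wy": 15.3,"wz": 60},
    {"gripper": 0,"tx": -0.005,"ty": -0.04,"tz": 0.01,"wx": -24.9,"wy": 17.2,"wz": 67.5},
    {"gripper": 0,"tx": -0.01,"ty": -0.06,"tz": 0.01,"wx": -27.7,"wy": 19.2,"wz": 75}
  ]
}}

```text
time: 19.7
ee_pos: [0.5453, -0.0246, 0.2054]
orientation: [3.103, -0.11, 1.242]
force: [0.1, 0.1, -5.0]
opening: 0.0597
```

```bash
python3 -c "
from st import *
fd()"
```

```text
19.7 [ 0.5453 -0.0246  0.2054] toolz [ 0.0717  0.0913 -0.9932] tooly [ 0.9445 -0.3262  0.0382] j [-0.22  0.37  1.81  0.13  0.92  0.03] F [ 0.1  0.1 -5. ]
to down [-5.7516  3.4066 15.0179] open 0.059696853253511394
```

{"op": "move_arm", "data": {
  "rows": [
    {"gripper": 0,"tx": -0.01,"ty": -0.04,"tz": 0,"wx": -3,"wy": 1.7,"wz": 7.5},
    {"gripper": 0,"tx": -0.02,"ty": -0.085,"tz": 0,"wx": -5.8,"wy": 3.4,"wz": 15},
    {"gripper": 0,"tx": -0.03,"ty": -0.13,"tz": 0,"wx": -5.8,"wy": 3.4,"wz": 15},
    {"gripper": 0,"tx": -0.04,"ty": -0.175,"tz": 0,"wx": -5.8,"wy": 3.4,"wz": 15},
    {"gripper": 0,"tx": -0.048,"ty": -0.22,"tz": 0,"wx": -5.8,"wy": 3.4,"wz": 15},
    {"gripper": 0,"tx": -0.05,"ty": -0.255,"tz": -0.02,"wx": -5.8,"wy": 3.4,"wz": 15},
    {"gripper": 0,"tx": -0.05,"ty": -0.255,"tz": -0.06,"wx": -5.8,"wy": 3.4,"wz": 15},
    {"gripper": 0,"tx": -0.05,"ty": -0.255,"tz": -0.1,"wx": -5.8,"wy": 3.4,"wz": 15},
    {"gripper": 0,"tx": -0.05,"ty": -0.255,"tz": -0.13,"wx": -5.8,"wy": 3.4,"wz": 15},
    {"gripper": 0,"tx": -0.05,"ty": -0.255,"tz": -0.14,"wx": -5.8,"wy": 3.4,"wz": 15}
  ]
}}

```text
time: 20.7
ee_pos: [0.4942, -0.2772, 0.0629]
orientation: [-3.141, -0.008, 1.497]
force: [-0.1, 0.5, -4.8]
opening: 0.0595
```

```bash
python3 -c "
from st import *
fd()
w=snap('w7'); s=bot.read_camera('scene')[180:250,220:330]
cv2.imwrite('pics/m7.png',np.hstack([cv2.resize(s,(440,280),interpolation=cv2.INTER_CUBIC),w[0:280,150:510]]))"
```

```text
20.7 [ 0.4942 -0.2772  0.0629] toolz [-0.0004  0.0076 -1.    ] tooly [ 0.9973 -0.0735 -0.001 ] j [-0.63  0.61  1.84  0.01  0.7  -0.56] F [-0.1  0.5 -4.8]
to down [-0.4365 -0.025   0.3138] open 0.05954905171115167
```

View pics/m7.png

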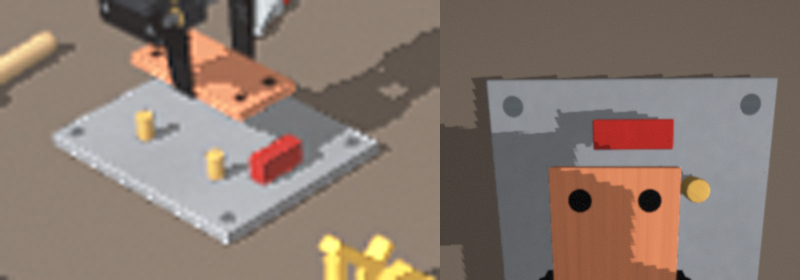

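The plate is held flat above the bed. In the wrist crop its end (550–680,168) is parallel to the red stop (593–673,149), and the dowel is at (700,188).

```bash
python3 -c "
from st import *
c=cal('w7')
ex=Z.apply([1,0,0])[:2]; ey=Z.apply([0,1,0])[:2]
O=np.array([.5055,-.2707])
for nm,px,z in [('stopL',(303,149),.034),('stopR',(383,149),.034),('dowtop',(402,189),.034),('plL',(260,168),.068),('plR',(390,167),.068),('bedL',(197,80),.012),('bedR',(487,78),.012)]:
    P=ray(0,px,z,c)[:2]; print(nm,P,'jig',(P-O)@ex*1e3,(P-O)@ey*1e3)
"
```

```text
stopL [ 0.4866 -0.2059] jig -23.295750162047526 63.34935250019484
stopR [ 0.53   -0.2091] jig 20.28970752205965 63.12502281794488
dowtop [ 0.54   -0.2316] jig 31.741511841377633 41.34355811476936
plL [ 0.4683 -0.2127] jig -41.10229565116471 55.30928666255827
plR [ 0.5276 -0.2166] jig 18.396802483892955 55.456775399062344
bedL [ 0.4276 -0.1631] jig -85.05348242253328 102.08841755913669
bedR [ 0.5945 -0.1743] jig 82.20911246468579 102.2489258854031
```

{"op": "move_arm", "data": {
  "rows": [
    {"gripper": 0,"tx": 0,"ty": 0,"tz": -0.02,"wx": -0.4,"wy": 0,"wz": 0.3},
    {"gripper": 0,"tx": 0,"ty": 0,"tz": -0.035,"wx": -0.4,"wy": 0,"wz": 0.3},
    {"gripper": 0,"tx": 0,"ty": 0,"tz": -0.043,"wx": -0.4,"wy": 0,"wz": 0.3},
    {"gripper": 0,"tx": 0,"ty": 0,"tz": -0.046,"wx": -0.4,"wy": 0,"wz": 0.3},
    {"gripper": 0,"tx": 0,"ty": 0,"tz": -0.046,"wx": -0.4,"wy": 0,"wz": 0.3},
    {"gripper": 0,"tx": 0,"ty": 0,"tz": -0.046,"wx": -0.4,"wy": 0,"wz": 0.3}
  ]
}}

```text
time: 21.4
ee_pos: [0.4977, -0.2787, 0.022]
orientation: [3.133, 0.005, 1.504]
force: [-0.9, -0.4, -6.3]
opening: 0.0594
```

{"op": "move_arm", "data": {
  "rows": [
    {"gripper": 0,"tx": 0,"ty": 0,"tz": -0.001,"wx": 0,"wy": 0,"wz": 0},
    {"gripper": 0,"tx": 0,"ty": 0,"tz": -0.001,"wx": 0,"wy": 0,"wz": 0},
    {"gripper": 0,"tx": 0,"ty": 0,"tz": -0.001,"wx": 0,"wy": 0,"wz": 0}
  ]
}}

```text
time: 21.7
ee_pos: [0.4975, -0.2785, 0.0203]
orientation: [3.133, 0.004, 1.503]
force: [0.0, 0.6, -5.5]
opening: 0.0594
```

{"op": "move_arm", "data": {
  "rows": [
    {"gripper": 0,"tx": 0,"ty": 0,"tz": -0.002,"wx": 0.2,"wy": 0.4,"wz": 0},
    {"gripper": 0,"tx": 0,"ty": 0,"tz": -0.004,"wx": 0.2,"wy": 0.4,"wz": 0},
    {"gripper": 0,"tx": 0,"ty": 0,"tz": -0.004,"wx": 0.2,"wy": 0.4,"wz": 0},
    {"gripper": 0,"tx": 0,"ty": 0,"tz": -0.004,"wx": 0.2,"wy": 0.4,"wz": 0}
  ]
}}

```text
time: 22.1
ee_pos: [0.4974, -0.2784, 0.016]
orientation: [3.141, 0.001, 1.504]
force: [-0.1, 0.7, -5.1]
opening: 0.0595
```

{"op": "move_arm", "data": {
  "rows": [
    {"gripper": 0,"tx": 0,"ty": 0,"tz": -0.001,"wx": 0,"wy": 0,"wz": 0},
    {"gripper": 0,"tx": 0,"ty": 0,"tz": -0.002,"wx": 0,"wy": 0,"wz": 0},
    {"gripper": 0,"tx": 0,"ty": 0,"tz": -0.002,"wx": 0,"wy": 0,"wz": 0}
  ]
}}

```text
time: 22.4
ee_pos: [0.4973, -0.2784, 0.014]
orientation: [3.141, 0.001, 1.503]
force: [0.2, -0.7, -4.4]
opening: 0.0594
```

{"op": "move_arm", "data": {
  "rows": [
    {"gripper": 0,"tx": 0,"ty": 0,"tz": -0.0005,"wx": 0,"wy": 0,"wz": 0},
    {"gripper": 0,"tx": 0,"ty": 0,"tz": -0.001,"wx": 0,"wy": 0,"wz": 0},
    {"gripper": 0,"tx": 0,"ty": 0,"tz": -0.001,"wx": 0,"wy": 0,"wz": 0}
  ]
}}

```text
time: 22.7
ee_pos: [0.4974, -0.2785, 0.0133]
orientation: [3.14, 0.001, 1.504]
force: [-0.6, 1.0, -1.8]
opening: 0.0593
```

{"op": "move_arm", "data": {
  "rows": [
    {"gripper": 0,"tx": 0.002,"ty": 0,"tz": 0,"wx": 0,"wy": 0,"wz": 0},
    {"gripper": 0,"tx": 0.004,"ty": 0,"tz": 0,"wx": 0,"wy": 0,"wz": 0},
    {"gripper": 0,"tx": 0.005,"ty": 0,"tz": 0,"wx": 0,"wy": 0,"wz": 0},
    {"gripper": 0,"tx": 0.005,"ty": 0,"tz": 0,"wx": 0,"wy": 0,"wz": 0}
  ]
}}

```text
time: 23.1
ee_pos: [0.5025, -0.2784, 0.0133]
orientation: [3.141, 0.001, 1.504]
force: [-2.1, 0.3, 1.5]
opening: 0.0596
```

{"op": "move_arm", "data": {
  "rows": [
    {"gripper": 0,"tx": 0.001,"ty": 0,"tz": 0,"wx": 0,"wy": 0,"wz": 0},
    {"gripper": 0,"tx": 0.002,"ty": 0,"tz": 0,"wx": 0,"wy": 0,"wz": 0},
    {"gripper": 0,"tx": 0.002,"ty": 0,"tz": 0,"wx": 0,"wy": 0,"wz": 0}
  ]
}}

```text
time: 23.4
ee_pos: [0.5044, -0.2785, 0.0132]
orientation: [3.141, 0.001, 1.504]
force: [-4.5, 1.4, 5.2]
opening: 0.0597
```

{"op": "move_arm", "data": {
  "rows": [
    {"gripper": 0,"tx": 0.0005,"ty": 0,"tz": 0.0005,"wx": 0,"wy": 0,"wz": 0},
    {"gripper": 0,"tx": 0.001,"ty": 0,"tz": 0.0005,"wx": 0,"wy": 0,"wz": 0},
    {"gripper": 0,"tx": 0.001,"ty": 0,"tz": 0.0005,"wx": 0,"wy": 0,"wz": 0}
  ]
}}

```text
time: 23.7
ee_pos: [0.5048, -0.2784, 0.0133]
orientation: [-3.141, 0.001, 1.504]
force: [-7.7, -1.5, -0.7]
opening: 0.0598
```

{"op": "move_arm", "data": {
  "rows": [
    {"gripper": 0,"tx": 0.0005,"ty": 0,"tz": 0,"wx": 0,"wy": 0,"wz": 0},
    {"gripper": 0,"tx": 0.001,"ty": 0,"tz": 0,"wx": 0,"wy": 0,"wz": 0},
    {"gripper": 0,"tx": 0.001,"ty": 0,"tz": 0,"wx": 0,"wy": 0,"wz": 0}
  ]
}}

```text
time: 24.0
ee_pos: [0.5049, -0.2784, 0.0133]
orientation: [-3.139, 0.0, 1.504]
force: [-12.7, -2.5, 3.2]
opening: 0.0595
```

{"op": "move_arm", "data": {
  "rows": [
    {"gripper": 0,"tx": -0.0007,"ty": 0.001,"tz": 0,"wx": 0,"wy": 0,"wz": 0},
    {"gripper": 0,"tx": -0.0006,"ty": 0.003,"tz": 0,"wx": 0,"wy": 0,"wz": 0},
    {"gripper": 0,"tx": -0.0005,"ty": 0.0045,"tz": 0,"wx": 0,"wy": 0,"wz": 0},
    {"gripper": 0,"tx": -0.0005,"ty": 0.0045,"tz": 0,"wx": 0,"wy": 0,"wz": 0}
  ]
}}

```text
time: 24.4
ee_pos: [0.5051, -0.2742, 0.0133]
orientation: [-3.141, 0.001, 1.504]
force: [-8.8, -3.4, -1.1]
opening: 0.0597
```

{"op": "move_arm", "data": {
  "rows": [
    {"gripper": 0,"tx": 0,"ty": 0.0007,"tz": 0,"wx": 0,"wy": 0,"wz": 0},
    {"gripper": 0,"tx": 0.0001,"ty": 0.0015,"tz": 0,"wx": 0,"wy": 0,"wz": 0},
    {"gripper": 0,"tx": 0.0001,"ty": 0.0015,"tz": 0,"wx": 0,"wy": 0,"wz": 0}
  ]
}}

```text
time: 24.7
ee_pos: [0.5052, -0.2729, 0.0132]
orientation: [-3.141, 0.001, 1.504]
force: [-8.2, -5.2, -0.4]
opening: 0.0596
```

{"op": "move_arm", "data": {
  "rows": [
    {"gripper": 0,"tx": 0,"ty": 0.0007,"tz": 0,"wx": 0,"wy": 0,"wz": 0},
    {"gripper": 0,"tx": 0.0001,"ty": 0.0015,"tz": 0,"wx": 0,"wy": 0,"wz": 0},
    {"gripper": 0,"tx": 0.0001,"ty": 0.0015,"tz": 0,"wx": 0,"wy": 0,"wz": 0}
  ]
}}

```text
time: 25.0
ee_pos: [0.5053, -0.2714, 0.0133]
orientation: [-3.141, 0.001, 1.504]
force: [-8.8, -4.7, -0.1]
opening: 0.0595
```

{"op": "move_arm", "data": {
  "rows": [
    {"gripper": 0,"tx": 0,"ty": 0.0005,"tz": 0,"wx": 0,"wy": 0,"wz": 0},
    {"gripper": 0,"tx": 0.0001,"ty": 0.001,"tz": 0,"wx": 0,"wy": 0,"wz": 0},
    {"gripper": 0,"tx": 0.0001,"ty": 0.001,"tz": 0,"wx": 0,"wy": 0,"wz": 0}
  ]
}}

```text
time: 25.3
ee_pos: [0.5054, -0.2706, 0.0133]
orientation: [-3.141, 0.001, 1.504]
force: [-9.6, -7.0, -0.7]
opening: 0.0598
```

Fy is rising, probably stop contact. Two more steps.

{"op": "move_arm", "data": {
  "rows": [
    {"gripper": 0,"tx": 0,"ty": 0.0005,"tz": 0,"wx": 0,"wy": 0,"wz": 0},
    {"gripper": 0,"tx": 0.0001,"ty": 0.001,"tz": 0,"wx": 0,"wy": 0,"wz": 0},
    {"gripper": 0,"tx": 0.0001,"ty": 0.001,"tz": 0,"wx": 0,"wy": 0,"wz": 0}
  ]
}}

```text
time: 25.6
ee_pos: [0.5054, -0.2705, 0.0132]
orientation: [-3.141, 0.002, 1.504]
force: [-11.8, -13.4, -2.9]
opening: 0.0596
```

{"op": "move_arm", "data": {
  "rows": [
    {"gripper": 0,"tx": 0,"ty": 0.0005,"tz": 0,"wx": 0,"wy": 0,"wz": 0},
    {"gripper": 0,"tx": 0,"ty": 0.0005,"tz": 0,"wx": 0,"wy": 0,"wz": 0}
  ]
}}

```text
time: 25.8
ee_pos: [0.5054, -0.2705, 0.0133]
orientation: [3.141, 0.003, 1.504]
force: [-12.5, -16.5, -3.6]
opening: 0.0596
```

{"op": "move_arm", "data": {
  "rows": [
    {"gripper": 0.85,"tx": 0,"ty": 0,"tz": 0,"wx": 0,"wy": 0,"wz": 0},
    {"gripper": 0.85,"tx": 0,"ty": 0,"tz": 0,"wx": 0,"wy": 0,"wz": 0},
    {"gripper": 0.85,"tx": 0,"ty": 0,"tz": 0,"wx": 0,"wy": 0,"wz": 0},
    {"gripper": 0.85,"tx": 0,"ty": 0,"tz": 0,"wx": 0,"wy": 0,"wz": 0},
    {"gripper": 0.85,"tx": 0,"ty": 0,"tz": 0,"wx": 0,"wy": 0,"wz": 0}
  ]
}}

```text
time: 26.3
ee_pos: [0.5066, -0.2684, 0.0137]
orientation: [3.14, 0.001, 1.504]
force: [0.0, -0.9, -0.7]
opening: 0.0807
```

{"op": "move_arm", "data": {
  "rows": [
    {"gripper": 0.85,"tx": 0,"ty": 0,"tz": 0.015,"wx": 0,"wy": 0,"wz": 0},
    {"gripper": 0.85,"tx": 0,"ty": 0,"tz": 0.04,"wx": 0,"wy": 0,"wz": 0},
    {"gripper": 0.85,"tx": 0,"ty": -0.02,"tz": 0.08,"wx": 0,"wy": 0,"wz": 0},
    {"gripper": 0.85,"tx": 0,"ty": -0.05,"tz": 0.11,"wx": 0,"wy": 0,"wz": 0},
    {"gripper": 0.85,"tx": 0,"ty": -0.08,"tz": 0.13,"wx": 0,"wy": 0,"wz": 0},
    {"gripper": 0.85,"tx": 0,"ty": -0.1,"tz": 0.14,"wx": 0,"wy": 0,"wz": 0},
    {"gripper": 0.85,"tx": 0,"ty": -0.1,"tz": 0.14,"wx": 0,"wy": 0,"wz": 0}
  ]
}}

```text
time: 27.0
ee_pos: [0.5066, -0.3709, 0.1551]
orientation: [3.138, 0.003, 1.502]
force: [0.1, 0.4, -0.1]
opening: 0.0807
```

```bash
python3 -c "
from st import *
show()
w=snap('w8'); s=bot.read_camera('scene')[180:250,220:330]
cv2.imwrite('pics/m8.png',np.hstack([cv2.resize(w[60:300,200:420],(550,600),interpolation=cv2.INTER_CUBIC),cv2.copyMakeBorder(cv2.resize(s,(250,159)),0,441,0,0,0)]))"
```

```text
27.0 [ 0.5066 -0.3709  0.1551] toolz [ 0.0035 -0.0036 -1.    ] tooly [ 0.9976 -0.0691  0.0038] j [-0.74  0.55  1.62 -0.    0.96 -0.67] F [ 0.1  0.4 -0.1]
```

View pics/m8.png

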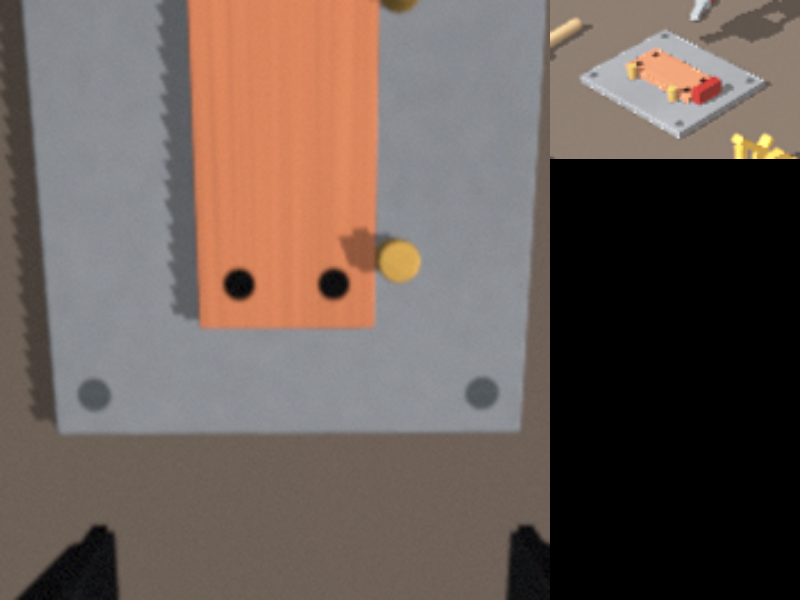

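The plate is flat, both dowels touch its edge and it is at the stop (the scene crop agrees). I'll confirm with light nudges from closed fingers, first on the -y end and then on the -x edge.

{"op": "move_arm", "data": {
  "rows": [
    {"gripper": 0,"tx": -0.007,"ty": 0.01,"tz": -0.03,"wx": 0,"wy": 0,"wz": 0},
    {"gripper": 0,"tx": -0.007,"ty": 0.01,"tz": -0.06,"wx": 0,"wy": 0,"wz": 0},
    {"gripper": 0,"tx": -0.007,"ty": 0.01,"tz": -0.06,"wx": 0,"wy": 0,"wz": 0},
    {"gripper": 0,"tx": -0.007,"ty": 0.01,"tz": -0.07,"wx": 0,"wy": 0,"wz": 0},
    {"gripper": 0,"tx": -0.007,"ty": 0.01,"tz": -0.08,"wx": 0,"wy": 0,"wz": 0},
    {"gripper": 0,"tx": -0.007,"ty": 0.01,"tz": -0.1,"wx": 0,"wy": 0,"wz": 0},
    {"gripper": 0,"tx": -0.007,"ty": 0.01,"tz": -0.12,"wx": 0,"wy": 0,"wz": 0},
    {"gripper": 0,"tx": -0.007,"ty": 0.01,"tz": -0.135,"wx": 0,"wy": 0,"wz": 0},
    {"gripper": 0,"tx": -0.007,"ty": 0.01,"tz": -0.138,"wx": 0,"wy": 0,"wz": 0},
    {"gripper": 0,"tx": -0.007,"ty": 0.01,"tz": -0.138,"wx": 0,"wy": 0,"wz": 0}
  ],
  "force": 20
}}

```text
time: 28.1
ee_pos: [0.4994, -0.3585, 0.0155]
orientation: [3.141, 0.001, 1.503]
force: [0.2, -0.3, 0.2]
opening: 0.006
```

{"op": "move_arm", "data": {
  "rows": [
    {"gripper": 0,"tx": 0,"ty": 0.004,"tz": 0,"wx": 0,"wy": 0,"wz": 0},
    {"gripper": 0,"tx": 0,"ty": 0.008,"tz": 0,"wx": 0,"wy": 0,"wz": 0},
    {"gripper": 0,"tx": 0,"ty": 0.011,"tz": 0,"wx": 0,"wy": 0,"wz": 0},
    {"gripper": 0,"tx": 0,"ty": 0.013,"tz": 0,"wx": 0,"wy": 0,"wz": 0},
    {"gripper": 0,"tx": 0,"ty": 0.014,"tz": 0,"wx": 0,"wy": 0,"wz": 0},
    {"gripper": 0,"tx": 0,"ty": 0.014,"tz": 0,"wx": 0,"wy": 0,"wz": 0}
  ]
}}

```text
time: 28.7
ee_pos: [0.4999, -0.348, 0.0167]
orientation: [3.137, 0.007, 1.504]
force: [-6.1, -21.9, -4.4]
opening: 0.0004
```

{"op": "move_arm", "data": {
  "rows": [
    {"gripper": 0,"tx": 0,"ty": -0.015,"tz": 0,"wx": 0,"wy": 0,"wz": 0},
    {"gripper": 0,"tx": 0,"ty": -0.015,"tz": 0.03,"wx": 0,"wy": 0,"wz": 0},
    {"gripper": 0,"tx": -0.03,"ty": 0.015,"tz": 0.04,"wx": 0,"wy": 0,"wz": 0},
    {"gripper": 0,"tx": -0.056,"ty": 0.045,"tz": 0.04,"wx": 0,"wy": 0,"wz": 0},
    {"gripper": 0,"tx": -0.056,"ty": 0.076,"tz": 0.04,"wx": 0,"wy": 0,"wz": 0},
    {"gripper": 0,"tx": -0.056,"ty": 0.076,"tz": 0.02,"wx": 0,"wy": 0,"wz": 0},
    {"gripper": 0,"tx": -0.056,"ty": 0.076,"tz": 0,"wx": 0,"wy": 0,"wz": 0},
    {"gripper": 0,"tx": -0.056,"ty": 0.076,"tz": 0,"wx": 0,"wy": 0,"wz": 0}
  ]
}}

```text
time: 29.5
ee_pos: [0.4428, -0.2678, 0.0144]
orientation: [-3.14, -0.001, 1.504]
force: [-0.1, 0.4, 0.7]
opening: 0.0005
```

{"op": "move_arm", "data": {
  "rows": [
    {"gripper": 0,"tx": 0.004,"ty": 0,"tz": 0,"wx": 0,"wy": 0,"wz": 0},
    {"gripper": 0,"tx": 0.008,"ty": 0,"tz": 0,"wx": 0,"wy": 0,"wz": 0},
    {"gripper": 0,"tx": 0.012,"ty": 0,"tz": 0,"wx": 0,"wy": 0,"wz": 0},
    {"gripper": 0,"tx": 0.015,"ty": 0,"tz": 0,"wx": 0,"wy": 0,"wz": 0},
    {"gripper": 0,"tx": 0.017,"ty": 0,"tz": 0,"wx": 0,"wy": 0,"wz": 0},
    {"gripper": 0,"tx": 0.017,"ty": 0,"tz": 0,"wx": 0,"wy": 0,"wz": 0}
  ]
}}

```text
time: 30.1
ee_pos: [0.4606, -0.2685, 0.0158]
orientation: [3.14, 0.001, 1.504]
force: [-0.2, -1.1, -0.1]
opening: 0.0008
```

{"op": "move_arm", "data": {
  "rows": [
    {"gripper": 0,"tx": 0.001,"ty": 0,"tz": 0,"wx": 0,"wy": 0,"wz": 0},
    {"gripper": 0,"tx": 0.002,"ty": 0,"tz": 0,"wx": 0,"wy": 0,"wz": 0},
    {"gripper": 0,"tx": 0.003,"ty": 0,"tz": 0,"wx": 0,"wy": 0,"wz": 0},
    {"gripper": 0,"tx": 0.003,"ty": 0,"tz": 0,"wx": 0,"wy": 0,"wz": 0}
  ]
}}

```text
time: 30.5
ee_pos: [0.4634, -0.2685, 0.0156]
orientation: [3.141, 0.001, 1.504]
force: [0.5, 0.4, 0.3]
opening: 0.0005
```

{"op": "move_arm", "data": {
  "rows": [
    {"gripper": 0,"tx": 0.0005,"ty": 0,"tz": 0,"wx": 0,"wy": 0,"wz": 0},
    {"gripper": 0,"tx": 0.001,"ty": 0,"tz": 0,"wx": 0,"wy": 0,"wz": 0},
    {"gripper": 0,"tx": 0.001,"ty": 0,"tz": 0,"wx": 0,"wy": 0,"wz": 0}
  ]
}}

```text
time: 30.8
ee_pos: [0.4644, -0.2685, 0.0156]
orientation: [3.141, 0.001, 1.504]
force: [-0.2, 0.0, 0.4]
opening: 0.0001
```

{"op": "move_arm", "data": {
  "rows": [
    {"gripper": 0,"tx": 0.0005,"ty": 0,"tz": 0,"wx": 0,"wy": 0,"wz": 0},
    {"gripper": 0,"tx": 0.001,"ty": 0,"tz": 0,"wx": 0,"wy": 0,"wz": 0},
    {"gripper": 0,"tx": 0.0015,"ty": 0,"tz": 0,"wx": 0,"wy": 0,"wz": 0},
    {"gripper": 0,"tx": 0.0015,"ty": 0,"tz": 0,"wx": 0,"wy": 0,"wz": 0}
  ]
}}

```text
time: 31.2
ee_pos: [0.4659, -0.2685, 0.0156]
orientation: [3.141, 0.001, 1.503]
force: [-0.2, -0.1, 1.2]
opening: 0.0
```

{"op": "move_arm", "data": {
  "rows": [
    {"gripper": 0,"tx": 0.0005,"ty": 0,"tz": 0,"wx": 0,"wy": 0,"wz": 0},
    {"gripper": 0,"tx": 0.001,"ty": 0,"tz": 0,"wx": 0,"wy": 0,"wz": 0},
    {"gripper": 0,"tx": 0.0015,"ty": 0,"tz": 0,"wx": 0,"wy": 0,"wz": 0},
    {"gripper": 0,"tx": 0.0015,"ty": 0,"tz": 0,"wx": 0,"wy": 0,"wz": 0}
  ]
}}

```text
time: 31.6
ee_pos: [0.4674, -0.2685, 0.0156]
orientation: [3.141, 0.001, 1.504]
force: [-0.8, -0.4, -1.0]
opening: 0.0005
```

{"op": "move_arm", "data": {
  "rows": [
    {"gripper": 0,"tx": 0.0005,"ty": 0,"tz": 0,"wx": 0,"wy": 0,"wz": 0},
    {"gripper": 0,"tx": 0.001,"ty": 0,"tz": 0,"wx": 0,"wy": 0,"wz": 0},
    {"gripper": 0,"tx": 0.0015,"ty": 0,"tz": 0,"wx": 0,"wy": 0,"wz": 0},
    {"gripper": 0,"tx": 0.0015,"ty": 0,"tz": 0,"wx": 0,"wy": 0,"wz": 0}
  ]
}}

```text
time: 32.0
ee_pos: [0.4689, -0.2685, 0.0156]
orientation: [3.141, 0.001, 1.504]
force: [-0.1, -0.0, 0.1]
opening: 0.0004
```

```bash
python3 -c "
from st import *
show()
s=bot.read_camera('scene')[185:245,225:325]; t=bot.read_camera('top')[215:300,370:480]
cv2.imwrite('pics/m9.png',np.hstack([cv2.resize(s,(400,300),interpolation=cv2.INTER_CUBIC),cv2.resize(t,(388,300),interpolation=cv2.INTER_CUBIC)]))"
```

```text
32.0 [ 0.4689 -0.2685  0.0156] toolz [ 0.0009 -0.0011 -1.    ] tooly [ 0.9977 -0.0672  0.001 ] j [-0.64  0.66  1.94 -0.    0.55 -0.57] F [-0.1 -0.   0.1]
```

View pics/m9.png

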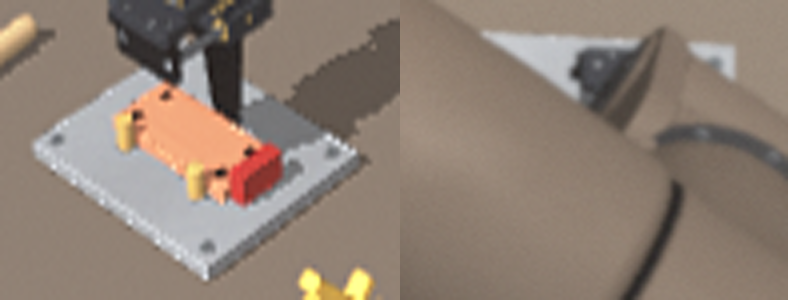

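The scene crop shows the plate at both dowels and the stop, with the closed fingers just short of the -x edge. I'll go on in small steps.

{"op": "move_arm", "data": {
  "rows": [
    {"gripper": 0,"tx": 0.0005,"ty": 0,"tz": 0,"wx": 0,"wy": 0,"wz": 0},
    {"gripper": 0,"tx": 0.001,"ty": 0,"tz": 0,"wx": 0,"wy": 0,"wz": 0},
    {"gripper": 0,"tx": 0.0015,"ty": 0,"tz": 0,"wx": 0,"wy": 0,"wz": 0},
    {"gripper": 0,"tx": 0.0015,"ty": 0,"tz": 0,"wx": 0,"wy": 0,"wz": 0}
  ]
}}

```text
time: 32.5
ee_pos: [0.4704, -0.2685, 0.0156]
orientation: [3.141, 0.001, 1.504]
force: [0.4, -0.3, -0.2]
opening: 0.0006
```

{"op": "move_arm", "data": {
  "rows": [
    {"gripper": 0,"tx": 0.0005,"ty": 0,"tz": 0,"wx": 0,"wy": 0,"wz": 0},
    {"gripper": 0,"tx": 0.001,"ty": 0,"tz": 0,"wx": 0,"wy": 0,"wz": 0},
    {"gripper": 0,"tx": 0.001,"ty": 0,"tz": 0,"wx": 0,"wy": 0,"wz": 0}
  ]
}}

```text
time: 32.8
ee_pos: [0.4706, -0.2684, 0.0156]
orientation: [-3.141, 0.001, 1.504]
force: [-5.4, -2.5, 1.7]
opening: 0.0007
```

{"op": "move_arm", "data": {
  "rows": [
    {"gripper": 0,"tx": 0.0005,"ty": 0,"tz": 0,"wx": 0,"wy": 0,"wz": 0},
    {"gripper": 0,"tx": 0.001,"ty": 0,"tz": 0,"wx": 0,"wy": 0,"wz": 0},
    {"gripper": 0,"tx": 0.001,"ty": 0,"tz": 0,"wx": 0,"wy": 0,"wz": 0}
  ]
}}

```text
time: 33.1
ee_pos: [0.4706, -0.2683, 0.0156]
orientation: [-3.139, -0.0, 1.504]
force: [-10.4, -4.5, 4.3]
opening: 0.0004
```

Rigid contact: the plate does not move in x. Back off and take a last look.

{"op": "move_arm", "data": {
  "rows": [
    {"gripper": 0,"tx": -0.005,"ty": 0,"tz": 0,"wx": 0,"wy": 0,"wz": 0},
    {"gripper": 0,"tx": -0.02,"ty": 0,"tz": 0,"wx": 0,"wy": 0,"wz": 0},
    {"gripper": 0,"tx": -0.02,"ty": 0,"tz": 0.04,"wx": 0,"wy": 0,"wz": 0},
    {"gripper": 0,"tx": 0,"ty": -0.03,"tz": 0.09,"wx": 0,"wy": 0,"wz": 0},
    {"gripper": 0,"tx": 0.03,"ty": -0.06,"tz": 0.14,"wx": 0,"wy": 0,"wz": 0},
    {"gripper": 0,"tx": 0.034,"ty": -0.1,"tz": 0.16,"wx": 0,"wy": 0,"wz": 0},
    {"gripper": 0,"tx": 0.034,"ty": -0.13,"tz": 0.17,"wx": 0,"wy": 0,"wz": 0},
    {"gripper": 0,"tx": 0.034,"ty": -0.13,"tz": 0.17,"wx": 0,"wy": 0,"wz": 0}
  ]
}}

```text
time: 33.9
ee_pos: [0.5073, -0.4034, 0.1886]
orientation: [3.135, 0.006, 1.501]
force: [-0.8, 0.9, -0.9]
opening: 0.0003
```

```bash
python3 -c "
from st import *
show()
w=snap('w9'); s=bot.read_camera('scene')
cv2.imwrite('pics/m10.png',np.hstack([cv2.resize(w[20:300,200:460],(557,600),interpolation=cv2.INTER_CUBIC),cv2.copyMakeBorder(cv2.resize(s,(240,180)),0,420,0,0,0)]))"
```

```text
33.9 [ 0.5073 -0.4034  0.1886] toolz [ 0.0057 -0.0062 -1.    ] tooly [ 0.9976 -0.0696  0.0062] j [-0.77  0.55  1.53 -0.    1.05 -0.7 ] F [-0.8  0.9 -0.9]
```

View pics/m10.png

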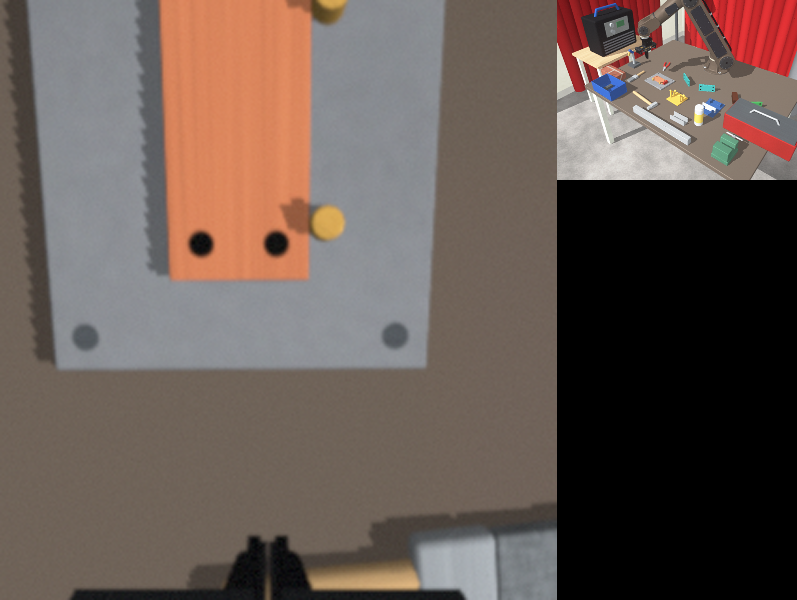

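```bash
python3 -c "
from plant import bot
print(bot.finish_job(), bot.get_obs()['time'])"
```

```text
the job is handed in; nothing more can be done
the job is handed in; nothing more can be done
```

The copper plate is lying flat on the jig, against both brass dowels and the red end stop, and the gripper has let go of it. I handed the job in at about 34 s of the 72 s allowed.

**What I did:** I lifted the plate out of the rack by its upper edge and leaned it on the yellow rest until its lower edge touched the lips. I then regripped it across its width, which needed a half turn of the wrist, and laid it on the bed. Finally I slid it home along both directions until it stopped.

**Last checks:**
- **Forces:** While gripped, the plate stopped against the dowels at about 12 N and against the end stop at about 16 N. After I released it, nudges with closed fingers met firm resistance: about 22 N on the end and 10 N on the long edge. The end nudge was harder than I intended.
- **Pictures:** The last views show the plate flat and touching both dowels. The end at the red stop shows only in earlier scene pictures, taken before the last nudge on the long edge. Nothing else looks to have been moved, though I judged that from a small final scene picture.
- **Disagreements:** The overhead and wrist cameras differed by 1–2 mm on where the jig is, so I relied on contact for the final position. My first two move calls were refused because of incomplete rows, but they moved nothing.

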